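Pack the coin loan tray and pin down its retaining bar

TASK

Pack the three mounted coins into the loan tray, coin side up, each flat in the well of its own shape and size: the big round mount in the big round well, the small round mount in the small round well, the square mount with a coin in the square well. Only then lower the aluminium retaining bar over the tray's two dowel pins until it lies fully home on both end blocks, across the coins. Leave the amber lens and the empty square mount where they are: they are not part of the loan.

Things in the scene. Friction and masses are not known exactly. Their poses are not given: they have to be found in the camera images.
- crown_mid (a point): Big round mounted silver coin: black disc, 44 mm diameter, 18 mm tall, a 38 mm silver coin set in its top. Loose, lying on the desk, coin up. Point at its centre, 9 mm above its underside; z up through the coin face.
- sixpence_mid (a point): Small round mounted silver coin: black disc, 30 mm diameter, 18 mm tall, a 23 mm silver coin set in its top. Loose, lying on the desk, coin up. Point at its centre, 9 mm above its underside; z up through the coin face.
- token_mid (a point): Square mounted bronze coin: black block 40 x 40 mm, 18 mm tall, a 31 mm bronze coin set in its top. Loose, lying on the desk, coin up. Point at its centre, 9 mm above its underside; x and y square to its sides, z up through the coin face.
- blank_mid (a point): Look-alike, to be left alone: empty square mount, black block 40 x 40 mm, 18 mm tall, with no coin but an open 30 mm round hole right through it. Loose. Point at its centre, 9 mm above the desk.
- lens_mid (a point): Look-alike, to be left alone: amber glass magnifier lens in a round steel ring, 44 mm diameter, 14 mm tall. Loose. Point at its centre, 7 mm above the desk.
- bar_grip (a point): Retaining bar, loose, on the desk: flat aluminium bar 254 mm long (x), 28 wide, 8 thick, 0.2 kg, a 12 mm through-hole 114 mm either side of its middle. On its middle a black grip rib 70 mm long (x), 14 wide (y), top 38 mm above the bar's underside. Point: the rib's centre, 23 mm above the underside; z up. Either way round fits.
- tray: Dark wooden tray, fixed: 254 mm long (x), 84 wide, side lips 13 high. 114 mm either side of its middle an end block (18 x 44 mm, top 34 mm above the desk) carries an upright steel pin, 7 mm diameter, 16 tall, tapered tip. Origin: centre of its underside, on the desk, mid-way between the pins; z up. The seated bar's underside is 34 mm above the desk, clear of the packed coins (tops at 30).
- well_large_floor (a point): Big round well, 58 mm diameter; one of three separate 68 mm square pale wood inserts, 7 mm thick, with grey felt floor, lying in a row (69 mm apart, in any order) in the tray. This point is the centre of the well's floor, 12 mm above the desk; the rim around the well is 3 mm high; z up, x along the tray's length.
- well_small_floor (a point): Small round well, 46 mm diameter; one of three separate 68 mm square pale wood inserts, 7 mm thick, with grey felt floor, lying in a row (69 mm apart, in any order) in the tray. This point is the centre of the well's floor, 12 mm above the desk; the rim around the well is 3 mm high; z up, x along the tray's length.
- well_square_floor (a point): Square well, 57 x 57 mm; one of three separate 68 mm square pale wood inserts, 7 mm thick, with grey felt floor, lying in a row (69 mm apart, in any order) in the tray. This point is the centre of the well's floor, 12 mm above the desk; the rim around the well is 3 mm high; z up, x along the tray's length.

How it is judged:
On the way, in this order (a step that is already met when the one before it is completed fails the run):
1. all three mounted coins lie flat in their own wells, in any order, before the bar is put on (horizontal distance between crown_mid and well_large_floor below 0.01 m and z of crown_mid in the frame of well_large_floor between 0.006 and 0.012 m and angle between each of crown_mid, sixpence_mid, token_mid's own z axis and vertical below 0.12 rad and horizontal distance between sixpence_mid and well_small_floor below 0.01 m and z of sixpence_mid in the frame of well_small_floor between 0.006 and 0.012 m and horizontal distance between token_mid and well_square_floor below 0.01 m and z of token_mid in the frame of well_square_floor between 0.006 and 0.012 m), for 0.2 s.
2. the bar lies home on the pins over the packed coins (all of step 1 and horizontal distance between bar_grip and tray below 0.006 m and z of bar_grip in the frame of tray between 0.054 and 0.06 m and angle between the x axis of bar_grip and the x axis of tray, either way round below 0.07 rad and angle between bar_grip's own z axis and vertical below 0.05 rad), for 0.2 s.
At the end, for the whole second after the job is handed in: Each mount rests on its own well's floor, within 10 mm of its centre, coin up within 0.12 rad; the bar lies on both end blocks (3 mm), within 6 mm of the tray's middle and 0.07 rad of its length, level within 0.05 rad; all released and at rest (all of step 2 and linear speed of each of crown, sixpence, token, bar below 0.02 m/s); the robot touches nothing.
It fails at once if the amber lens is shifted by more than 15 mm (distance of lens_mid from where it was at the start of the episode above 0.015 m).
It fails at once if the empty square mount is shifted by more than 15 mm (distance of blank_mid from where it was at the start of the episode above 0.015 m).
It also fails if it takes over 102 s, if anything falls off the work surface, if the arm or the gripper's body presses on something with over 40 N, if the wrist force passes 120 N, or if a joint passes its speed limit or range.

ROBOT

A 6-joint arm with a two-finger parallel gripper is mounted at the origin on the work surface. World frame = base frame: x ahead of the robot, y to its left, z up, the work surface at z = 0. Lengths are in m, angles in rad, forces in N, time in s.
With the tool pointing down it reaches from about 0.375 to 0.9 m from the base axis. Payload 3.1 kg.
Tool frame: the origin (TCP) lies between the finger pads; the fingertips stand 11 mm ahead of it and the grasp point (between the pads) lies 8 mm behind it; z points along the fingers, y is the direction in which the jaws open and shut (so a half turn about z gives the same grasp; the last joint's range is limited). The gripper opens to 85 mm and grips with 20 to 120 N. Pads are 22 mm wide; open, the fingers measure 114 mm over their backs; the gripper's body (76 mm by 85 mm) begins 54 mm behind the grasp point. The pads swing forward as they close: fully open they stand 13 mm farther back than shut.
Start: joints at [1.085, 0.527, 1.433, -0, 1.181, -0.178], TCP at [0.189, 0.596, 0.242] pointing down, gripper open.
Joint ranges: [-3.08, 3.08], [-0.75, 2.2], [0.22, 2.44], [-1.43, 4.57], [0, 2.65], [-2.85, 2.85]. Speed limits (rad/s): [2.79, 2.79, 3.14, 3.14, 3.14, 3.14].

INTERFACE

Orientations are given as a unit quaternion [x, y, z, w].
In Python, from station import manip gives the robot as it stands.
- The arm moves only by the tool move_arm, never from a script. Its argument "deltas" is a list of rows, each a list of 5 numbers: the shift along the tool's x, y, z in units of 40 cm (1.0 is 40 cm), then the turn about the tool's z in units of 0.5 rad (1.0 is 0.5 rad), then the opening in per cent of the stroke, from 0 (shut) to 100 (fully open). In form: [[x, y, z, twist, grip], ...]. A call has exactly 8 rows; each row is the pose to reach, as a shift and turn from the pose commanded when the call began, along the tool's axes at that moment; what a row does not reach only later rows make up. A row lasts 1/12 s, in which the tool goes at most 41.7 mm and 7.16 degrees, less where a joint would pass 70% of its speed; a pose out of reach is approached as far as the arm can. A call with a number of a shift or a turn outside -1 to 1 is refused whole. A call with a gripper value outside its range is refused whole. The fingers move at their own pace and stop on an object; "force" is the grip in N (left out, the last holds). Time passes only in rows, so rows that repeat a pose let the fingers close, or fill a call up. It gives the time, the measured TCP pose, the force and the opening at its end, in the units of the state.
- manip.sense(): the state, without advancing time (a new reading comes with each control period).
- manip.snapshot(name): name is "scene" or "top" or "wrist"; returns (picture, depth): 420x560x3 uint8, red, green, blue; 420x560 float32, m along the optical axis (not along the pixel's ray), 0 where there is no reading.
- manip.get_calibration(name): a dict with "vfov" (degrees; the focal length in pixels is half the picture's height over the tangent of half this angle, whatever the lens; pixels are square), "cx", "cy" (the principal point, pixels), "pose" (4x4, takes a point from camera to world coordinates). Camera axes: x right, y down, z forward; pixel columns grow to the right and rows downward; lengths in m; the calibration is good to about 2 mm. A picture is of the moment at which its call begins: read the wrist's pose just before it. get_calibration takes no time and is no camera call; for the wrist camera it gives the pose at the moment of the call.
- manip.sign_off(): hands the job in, once; it reports no verdict.
The state is a dict: "t": time; "q": joint angles; "qd": joint speeds; "tau": joint torques, N m; "tcp_pos": TCP position; "tool_rot": TCP orientation; "force": force on the tool from outside, world axes, zero at the start; "ft_torque": the same for the moment, N m; "finger_gap": opening from 0.0 (shut) to 1.0 (fully open).
Only numpy, scipy, OpenCV 4.12 (cv2) and the standard library are available. Lean on these libraries where they do the work, as an engineer would, in place of code of your own. Each camera call takes 0.05 s, during which the arm holds its last target.

## Working session

There is one attempt and no reset: what is moved stays moved. The work goes in short steps, Python scripts to look and compute and a tool call to move; the robot and the scene stay as the last step left them, time stands still between calls to the robot, and variables do not carry over. Pictures are saved under pics/ and viewed, and the job is handed in when it is done.

Besides the shell and the picture viewer there is one more tool, called after "Request:" by a JSON object that holds its "op" and its "data", one argument or row to a line. move_arm: Moves the arm, as the interface text tells. Its arguments: {"type":"object","properties":{"deltas":{"type":"array","items":{"type":"array","items":{"type":"number"}}},"force":{"type":"number"}},"required":["deltas"]}

```bash
ls; mkdir -p pics
python3 - <<'E'
from station import manip
import cv2
s=manip.sense(); print({k:s[k] for k in('t','q','tcp_pos','tool_rot','force','finger_gap')})
for n in('scene','top','wrist'):
    c=manip.get_calibration(n);print(n,c)
    p,d=manip.snapshot(n);cv2.imwrite(f'pics/{n}0.png',p[...,::-1])
    import numpy as np; np.save(f'pics/{n}0.npy',d)
E
```

```text
pics
{'t': 0.0, 'q': array([ 1.08550705e+00,  5.28476416e-01,  1.43386934e+00, -6.54529307e-06,
        1.18140514e+00, -1.78472443e-01]), 'tcp_pos': array([0.18840223, 0.59521729, 0.24133778]), 'tool_rot': array([ 1.52806081e-01,  9.88255603e-01, -1.02121988e-03, -3.48739724e-04]), 'force': array([ 0.4374648 ,  0.12824782, -0.20838146]), 'finger_gap': 0.9970425835823296}
scene {'vfov': 43.35701675457338, 'cx': 286.9137046821014, 'cy': 206.66763195607726, 'pose': array([[-0.77820113,  0.4169349 , -0.46964698,  1.12671025],
       [ 0.62763685,  0.49037919, -0.60464885,  0.757619  ],
       [-0.02179411, -0.76530617, -0.64329735,  0.86577888],
       [ 0.        ,  0.        ,  0.        ,  1.        ]])}
top {'vfov': 43.37012422486221, 'cx': 279.2088397281976, 'cy': 207.0771455967856, 'pose': array([[-6.78666736e-03, -9.89537388e-01,  1.44116964e-01,
         3.81103508e-01],
       [-9.99976958e-01,  6.73858439e-03, -8.21761592e-04,
        -6.22131621e-03],
       [-1.57980507e-04, -1.44119221e-01, -9.89560319e-01,
         1.17753077e+00],
       [ 0.00000000e+00,  0.00000000e+00,  0.00000000e+00,
         1.00000000e+00]])}
wrist {'vfov': 62.99525383409608, 'cx': 280.015025377771, 'cy': 205.88207033312935, 'pose': array([[ 0.30250801,  0.90624117,  0.29532328,  0.11283966],
       [ 0.95314616, -0.2872489 , -0.09487083,  0.61843104],
       [-0.00114456,  0.31018543, -0.95067538,  0.37261913],
       [ 0.        ,  0.        ,  0.        ,  1.        ]])}
```

View pics/top0.png

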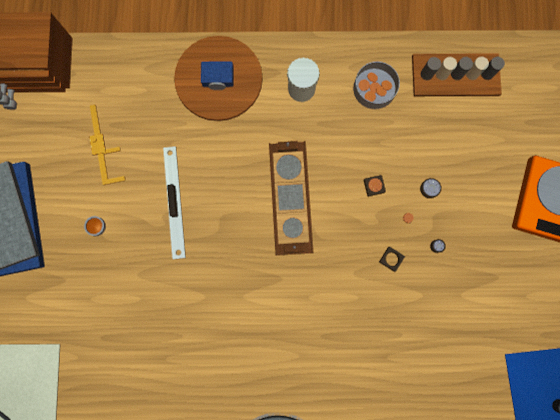

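View pics/scene0.png

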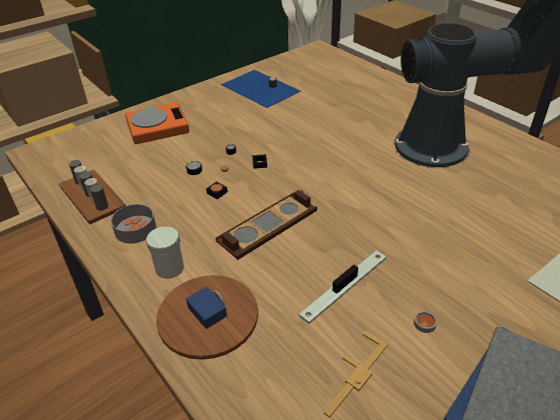

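View pics/wrist0.png

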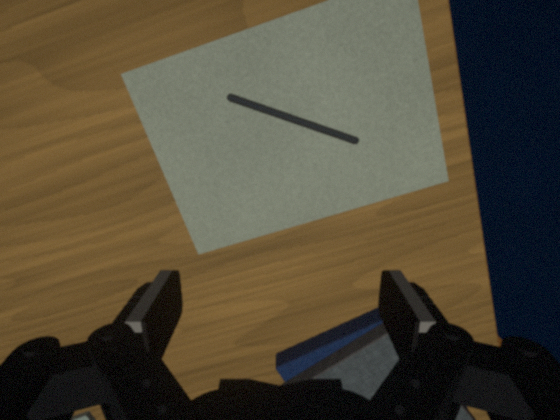

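The top view shows the tray near (290,198), with wells from top to bottom: large (289,167), square (291,197) and small (292,227). The bar is at (174,202). The square coin is at (375,185), big coin (431,187), small coin (438,245), blank (392,259) and lens (94,226). I'll enlarge crops next.

Run:
```python
import cv2,numpy as np
p=cv2.imread('pics/top0.png')
def crop(x0,y0,x1,y1,k,n): cv2.imwrite(n,cv2.resize(p[y0:y1,x0:x1],None,fx=k,fy=k,interpolation=cv2.INTER_CUBIC))
crop(355,165,455,275,5,'pics/c_coins.png')
crop(255,135,325,260,4.5,'pics/c_tray.png')
crop(150,140,200,265,4.5,'pics/c_bar.png')
a=cv2.imread('pics/c_tray.png');b=cv2.imread('pics/c_bar.png')
cv2.imwrite('pics/c_tb.png',np.hstack([a,b]))
print(a.shape,b.shape)
```

```text
(562, 315, 3) (562, 225, 3)
```

View pics/c_coins.png

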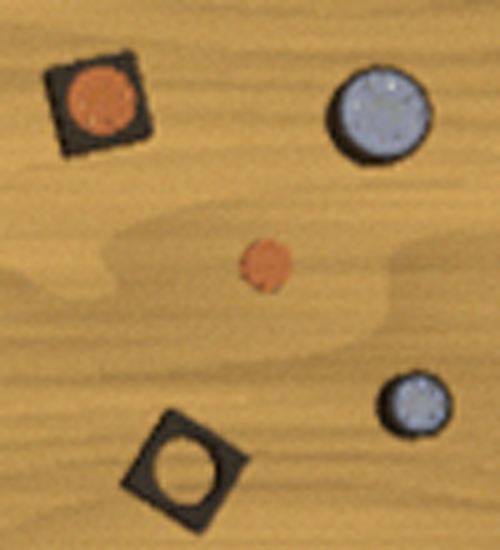

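View pics/c_tb.png

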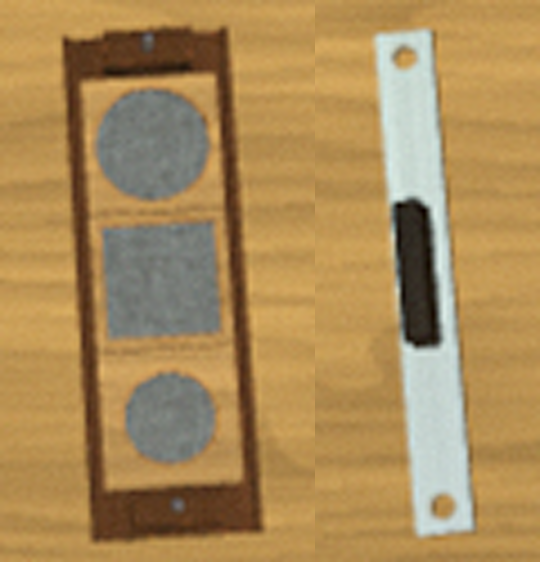

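```bash
cat > h.py <<'E'
import numpy as np,cv2
from station import manip
def ray(cal,u,v,z,H=420):
    f=H/2/np.tan(np.radians(cal['vfov'])/2)
    d=np.array([(u-cal['cx'])/f,(v-cal['cy'])/f,1.]);P=np.array(cal['pose'])
    w=P[:3,:3]@d;o=P[:3,3]
    return o+w*(z-o[2])/w[2]
def proj(cal,p,H=420):
    f=H/2/np.tan(np.radians(cal['vfov'])/2);P=np.array(cal['pose'])
    c=P[:3,:3].T@(np.array(p)-P[:3,3]); return c[0]/c[2]*f+cal['cx'],c[1]/c[2]*f+cal['cy']
def axes(s):
    from scipy.spatial.transform import Rotation as R
    return R.from_quat(s['tool_rot']).as_matrix()
def goto(s,xyz,yaw=None):
    """rows units to reach xyz; yaw = world angle of jaw axis (tool y)"""
    M=axes(s);d=M.T@(np.array(xyz)-s['tcp_pos'])/0.4
    cur=np.arctan2(M[1,1],M[0,1]); out=[d.round(4)]
    if yaw is not None:
        t=-(yaw-cur); t=(t+np.pi/2)%np.pi-np.pi/2; out.append(round(t/0.5,3))
    print('goto',out,'jaw yaw now',round(cur,3),'q6',round(s['q'][5],3))
E
python3 - <<'E'
from h import *
c=manip.get_calibration('top')
def q(X,Y,k,x0,y0,z,n):
    p=ray(c,(X+.5)/k-.5+x0,(Y+.5)/k-.5+y0,z);print(n,p.round(4));return p
q(382,115,5,355,165,.018,'crown');q(102,101,5,355,165,.018,'token');q(417,404,5,355,165,.018,'six');q(184,470,5,355,165,.018,'blank')
for X,Y in((45,73),(133,52),(153,131),(66,157)): q(X,Y,5,355,165,.018,'tokcorner')
for X,Y in((170,409),(249,460),(201,533),(121,482)): q(X,Y,5,355,165,.018,'blcorner')
q(153,144,4.5,255,135,.012,'WL');q(162,280,4.5,255,135,.012,'WSq');q(170,418,4.5,255,135,.012,'WSm')
a=q(148,42,4.5,255,135,.05,'pin');b=q(178,505,4.5,255,135,.05,'pin');print((a+b)/2,np.linalg.norm(a-b),np.arctan2(*(a-b)[1::-1]))
a=q(89,57,4.5,150,140,.008,'h');b=q(127,506,4.5,150,140,.008,'h');print((a+b)/2,np.linalg.norm(a-b),np.arctan2(*(a-b)[1::-1]))
q(103,273,4.5,150,140,.038,'rib')
l=ray(c,94,226,.014);print('lens',l)
E
```

```text
crown [ 0.5916 -0.3461  0.018 ]
token [ 0.5988 -0.2214  0.018 ]
six [ 0.4626 -0.3552  0.018 ]
blank [ 0.4344 -0.2518  0.018 ]
tokcorner [ 0.6117 -0.1963  0.018 ]
tokcorner [ 0.621 -0.236  0.018]
tokcorner [ 0.585  -0.2437  0.018 ]
tokcorner [ 0.5735 -0.2045  0.018 ]
blcorner [ 0.4611 -0.2467  0.018 ]
blcorner [ 0.4386 -0.2805  0.018 ]
blcorner [ 0.407  -0.2582  0.018 ]
blcorner [ 0.4294 -0.2241  0.018 ]
WL [ 0.6429 -0.029   0.012 ]
WSq [ 0.5738 -0.0328  0.012 ]
WSm [ 0.5049 -0.0361  0.012 ]
pin [ 0.6853 -0.0263  0.05  ]
pin [ 0.4594 -0.0385  0.05  ]
[ 0.57231659 -0.03240548  0.05      ] 0.2262461186789129 0.053877848681779444
h [0.679  0.2415 0.008 ]
h [0.4525 0.2176 0.008 ]
[0.56572311 0.22953994 0.008     ] 0.22774147702303837 0.10519900569276608
rib [0.5637 0.2259 0.038 ]
lens [0.51099502 0.40333112 0.014     ]
```

Run:
```python
from h import *
s=manip.sense(); M=axes(s);print(M.round(3))
goto(s,[.6,0.1,.22]); goto(s,[.5988,-.2214,.12],1.79)
```

```text
[[-0.953  0.302 -0.001]
 [ 0.302  0.953 -0.001]
 [ 0.    -0.002 -1.   ]]
goto [array([-1.3548, -0.8698,  0.0549])] jaw yaw now 1.264 q6 -0.178
goto [array([-1.5947, -1.6363,  0.306 ]), np.float64(-1.052)] jaw yaw now 1.264 q6 -0.178
```

Request:
{"op": "move_arm", "data": {
  "deltas": [
    [-0.6,-0.4,0,-1,100],
    [-0.6,-0.4,0,-1,100],
    [-0.6,-0.4,0,-1,100],
    [-0.6,-0.4,0,-1,100],
    [-0.6,-0.4,0,-1,100],
    [-0.6,-0.4,0,-1,100],
    [-0.6,-0.4,0,-1,100],
    [-0.6,-0.4,0,-1,100]
  ]
}}

```text
t: 0.82
tcp_pos: [0.3729, 0.3665, 0.2422]
tool_rot: [-0.094, 0.996, -0.001, 0.001]
force: [-0.4, 0.4, -0.3]
finger_gap: 1.003
```

Run:
```python
from h import *
s=manip.sense(); print(s['tcp_pos'],s['q'].round(2));goto(s,[.5988,-.2214,.14],1.79)
```

```text
[0.37285717 0.36645405 0.24220496] [ 0.56  0.39  1.69 -0.    1.06 -1.19]
goto [array([-0.2801, -1.5486,  0.2597]), np.float64(-0.063)] jaw yaw now 1.759 q6 -1.193
```

Request:
{"op": "move_arm", "data": {
  "deltas": [
    [-0.25,-0.76,0.05,-0.06,100],
    [-0.25,-0.76,0.05,-0.06,100],
    [-0.25,-0.76,0.05,-0.06,100],
    [-0.25,-0.76,0.05,-0.06,100],
    [-0.25,-0.76,0.05,-0.06,100],
    [-0.25,-0.76,0.05,-0.06,100],
    [-0.25,-0.76,0.05,-0.06,100],
    [-0.25,-0.76,0.05,-0.06,100]
  ]
}}

```text
t: 1.48
tcp_pos: [0.5273, 0.0889, 0.2221]
tool_rot: [-0.111, 0.994, -0.0, 0.0]
force: [0.7, 0.5, 0.3]
finger_gap: 0.998
```

Run:
```python
from h import *
s=manip.sense(); print(s['tcp_pos'],s['q'].round(2));goto(s,[.5988,-.2214,.14],1.79)
```

```text
[0.5273268  0.08894474 0.2220604 ] [-0.04  0.43  1.68 -0.    1.03 -1.83]
goto [array([-0.0037, -0.796 ,  0.2058]), np.float64(0.005)] jaw yaw now 1.792 q6 -1.834
```

Request:
{"op": "move_arm", "data": {
  "deltas": [
    [-0.004,-0.796,0.15,0,100],
    [-0.004,-0.796,0.15,0,100],
    [-0.004,-0.796,0.15,0,100],
    [-0.004,-0.796,0.15,0,100],
    [-0.004,-0.796,0.15,0,100],
    [-0.004,-0.796,0.15,0,100],
    [-0.004,-0.796,0.15,0,100],
    [-0.004,-0.796,0.15,0,100]
  ]
}}

```text
t: 2.15
tcp_pos: [0.5982, -0.2213, 0.1614]
tool_rot: [-0.111, 0.994, -0.0, 0.0]
force: [-0.3, -0.3, -0.0]
finger_gap: 1.001
```

Run:
```python
from h import *
s=manip.sense(); print(s['tcp_pos'],s['q'].round(2))
c=manip.get_calibration('wrist');p,d=manip.snapshot('wrist');cv2.imwrite('pics/w1.png',p[...,::-1]);np.save('pics/w1.npy',d)
print(proj(c,[.5988,-.2214,.018]))
import json;json.dump({k:(np.array(v).tolist()) for k,v in c.items()},open('pics/w1.json','w'))
```

```text
[ 0.59823923 -0.2213325   0.16135842] [-0.53  0.64  1.47 -0.    1.03 -2.32]
(np.float64(281.07306213953024), np.float64(194.9204118956302))
```

View pics/w1.png

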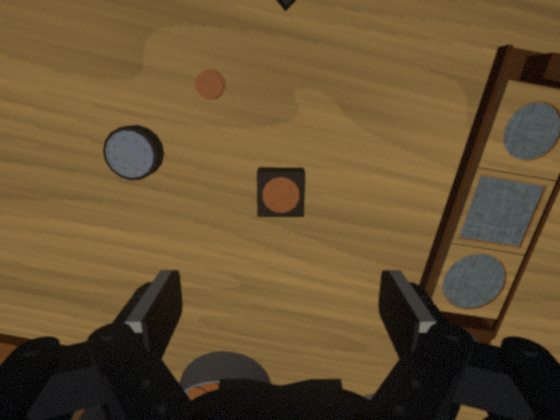

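The token sits at (281,195), exactly where my estimate projects (281.1,194.9), and its sides are square to the jaws. I'm descending now.

Request:
{"op": "move_arm", "data": {
  "deltas": [
    [0.002,0,0.1,0,100],
    [0.002,0,0.2,0,100],
    [0.002,0,0.27,0,100],
    [0.002,0,0.31,0,100],
    [0.002,0,0.34,0,100],
    [0.002,0,0.36,0,100],
    [0.002,0,0.37,0,100],
    [0.002,0,0.37,0,100]
  ],
  "force": 40
}}

```text
t: 2.87
tcp_pos: [0.5971, -0.2184, 0.0141]
tool_rot: [-0.112, 0.994, 0.0, -0.0]
force: [0.7, 0.5, 0.6]
finger_gap: 1.003
```

Request:
{"op": "move_arm", "data": {
  "deltas": [
    [0,0,0,0,60],
    [0,0,0,0,40],
    [0,0,0,0,30],
    [0,0,0,0,30],
    [0,0,0,0,30],
    [0,0,0,0,30],
    [0,0,0,0,30],
    [0,0,0,0,30]
  ]
}}

```text
t: 3.53
tcp_pos: [0.5978, -0.2192, 0.0156]
tool_rot: [-0.111, 0.994, -0.001, 0.001]
force: [-0.5, -0.1, 7.0]
finger_gap: 0.455
```

Run:
```python
from h import *
s=manip.sense(); print(s['tcp_pos'],s['q'].round(2),s['force'],s['finger_gap'])
c=manip.get_calibration('wrist');p,d=manip.snapshot('wrist');cv2.imwrite('pics/w2.png',p[...,::-1])
```

```text
[ 0.5977806  -0.21915678  0.01564498] [-0.53  0.85  1.54 -0.    0.76 -2.32] [-0.47017516 -0.1377339   7.02151321] 0.45474285626307787
```

View pics/w2.png

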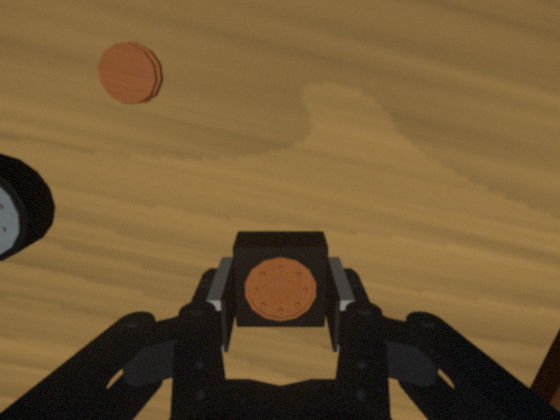

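The token is held squarely between the pads at (280,288), but the fingertips bear on the desk at 7 N. That grip is too low to clear the well rim, so I'll regrip about 8 mm higher.

Request:
{"op": "move_arm", "data": {
  "deltas": [
    [0,0,0,0,60],
    [0,0,0,0,60],
    [0,0,-0.01,0,60],
    [0,0,-0.022,0,60],
    [0,0,-0.022,0,45],
    [0,0,-0.022,0,30],
    [0,0,-0.022,0,30],
    [0,0,-0.022,0,30]
  ]
}}

```text
t: 4.25
tcp_pos: [0.5975, -0.219, 0.0243]
tool_rot: [-0.111, 0.994, -0.0, 0.001]
force: [-0.5, 0.2, 4.2]
finger_gap: 0.452
```

Request:
{"op": "move_arm", "data": {
  "deltas": [
    [0,0,0,0,30],
    [0,0,0,0,30],
    [0,0,0,0,30],
    [0,0,-0.05,0,30],
    [0,0,-0.1,0,30],
    [0,0,-0.15,0,30],
    [0,0,-0.15,0,30],
    [0,0,-0.15,0,30]
  ]
}}

```text
t: 4.92
tcp_pos: [0.5976, -0.219, 0.0842]
tool_rot: [-0.111, 0.994, -0.001, 0.001]
force: [-0.8, -0.0, -1.3]
finger_gap: 0.445
```

Run:
```python
from h import *
s=manip.sense(); print(s['tcp_pos'],s['q'].round(2),s['force'],s['finger_gap'])
goto(s,[.5738,-.0328,.08],1.625)
c=manip.get_calibration('wrist');p,d=manip.snapshot('wrist');cv2.imwrite('pics/w3.png',p[...,::-1])
p,d=manip.snapshot('scene');cv2.imwrite('pics/s3.png',cv2.resize(p[100:250,120:320,::-1],None,fx=3,fy=3))
```

```text
[ 0.59764912 -0.21903657  0.08415522] [-0.53  0.74  1.52  0.    0.88 -2.32] [-0.82126154 -0.03476763 -1.26582253] 0.4452901551835536
goto [array([-0.0449,  0.4673,  0.0096]), np.float64(0.338)] jaw yaw now 1.794 q6 -2.321
```

View pics/w3.png

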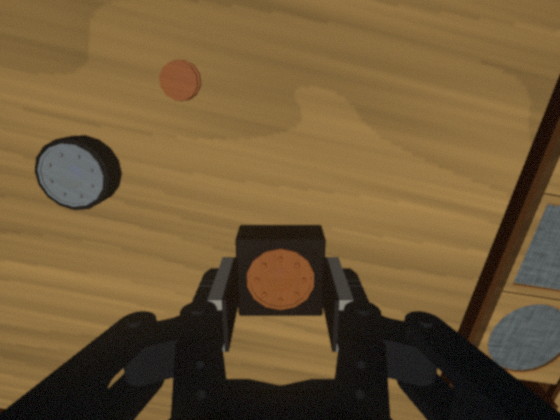

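View pics/s3.png

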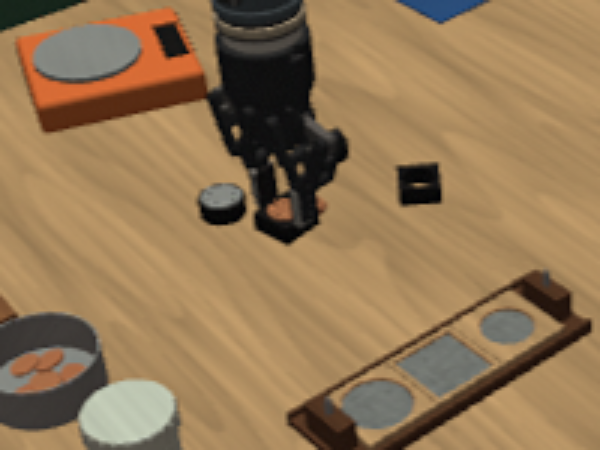

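Request:
{"op": "move_arm", "data": {
  "deltas": [
    [-0.045,0.467,0,0.338,30],
    [-0.045,0.467,0,0.338,30],
    [-0.045,0.467,0,0.338,30],
    [-0.045,0.467,0,0.338,30],
    [-0.045,0.467,0,0.338,30],
    [-0.045,0.467,0,0.338,30],
    [-0.045,0.467,0,0.338,30],
    [-0.045,0.467,0,0.338,30]
  ]
}}

```text
t: 5.68
tcp_pos: [0.5732, -0.0329, 0.0823]
tool_rot: [-0.027, 1.0, -0.0, -0.0]
force: [-0.3, 0.4, -0.9]
finger_gap: 0.444
```

Run:
```python
from h import *
s=manip.sense(); print(s['tcp_pos'],s['q'].round(2),s['force'],s['finger_gap'])
goto(s,[.5738,-.0328,.037],1.625)
c=manip.get_calibration('wrist');p,d=manip.snapshot('wrist');cv2.imwrite('pics/w4.png',p[...,::-1])
```

```text
[ 0.57318423 -0.03294292  0.0822728 ] [-0.25  0.69  1.69 -0.    0.77 -1.88] [-0.30495826  0.38734137 -0.94162715] 0.44439836214626577
goto [array([-0.0016,  0.0003,  0.1132]), np.float64(0.001)] jaw yaw now 1.625 q6 -1.877
```

View pics/w4.png

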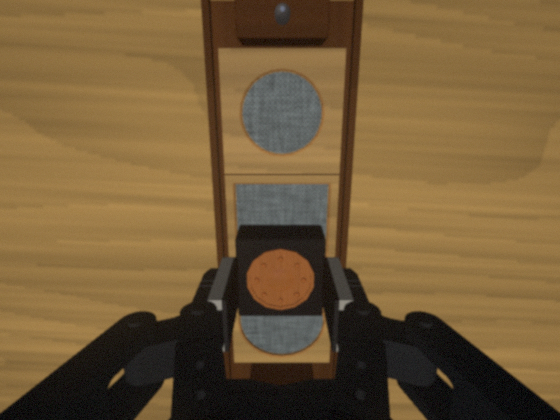

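The tray is centred laterally under the held token (token column 280, tray column 282). Lowering now.

Request:
{"op": "move_arm", "data": {
  "deltas": [
    [-0.001,0,0.04,0,30],
    [-0.001,0,0.07,0,30],
    [-0.001,0,0.095,0,30],
    [-0.001,0,0.11,0,30],
    [-0.001,0,0.112,0,30],
    [-0.001,0,0.112,0,30],
    [-0.001,0,0.112,0,30],
    [-0.001,0,0.112,0,30]
  ]
}}

```text
t: 6.4
tcp_pos: [0.574, -0.0326, 0.0388]
tool_rot: [-0.027, 1.0, -0.0, 0.0]
force: [0.1, 0.4, -1.2]
finger_gap: 0.446
```

Run:
```python
from h import *
s=manip.sense(); print(s['tcp_pos'],s['q'].round(2),s['force'],s['finger_gap'])
p,d=manip.snapshot('scene');cv2.imwrite('pics/s4.png',cv2.resize(p[170:270,200:340,::-1],None,fx=5,fy=5,interpolation=cv2.INTER_CUBIC))
```

```text
[ 0.57395742 -0.03263462  0.03879157] [-0.25  0.76  1.7  -0.    0.68 -1.88] [ 0.13944942  0.35956365 -1.21591641] 0.4460103729441121
```

View pics/s4.png

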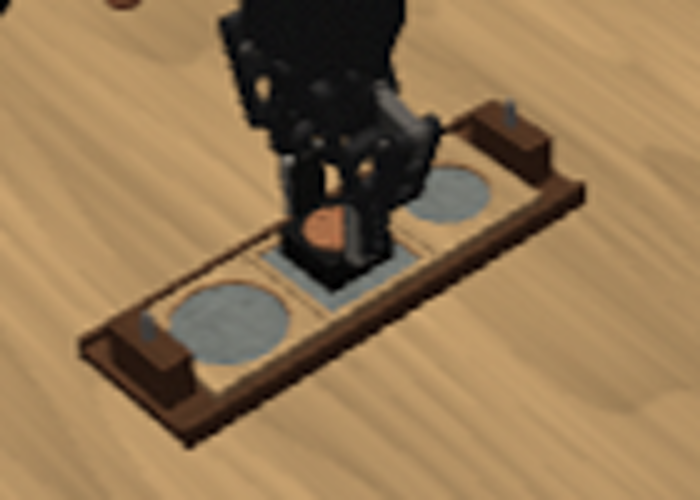

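The token hangs centred over the square well, about 2 mm above the floor. I'll lower the rest of the way, release and lift.

Request:
{"op": "move_arm", "data": {
  "deltas": [
    [0,0,0.005,0,30],
    [0,0,0.006,0,30],
    [0,0,0.006,0,30],
    [0,0,0.006,0,50],
    [0,0,0.006,0,60],
    [0,0,0.006,0,70],
    [0,0,0.006,0,70],
    [0,0,0.006,0,70]
  ]
}}

```text
t: 7.12
tcp_pos: [0.5736, -0.0325, 0.0359]
tool_rot: [-0.027, 1.0, -0.0, -0.0]
force: [0.7, -0.1, 0.2]
finger_gap: 0.698
```

Request:
{"op": "move_arm", "data": {
  "deltas": [
    [0,0,-0.03,0,75],
    [0,0,-0.08,0,75],
    [0,0,-0.14,0,75],
    [0,0,-0.2,0,75],
    [0,0,-0.2,0,100],
    [0,0,-0.2,0,100],
    [0,0,-0.2,0,100],
    [0,0,-0.2,0,100]
  ]
}}

```text
t: 7.78
tcp_pos: [0.5727, -0.0323, 0.1152]
tool_rot: [-0.027, 1.0, 0.0, -0.001]
force: [0.2, -0.1, 0.0]
finger_gap: 0.996
```

Run:
```python
from h import *
s=manip.sense(); print(s['tcp_pos'],s['q'].round(2),s['force'],s['finger_gap'])
c=manip.get_calibration('wrist');p,d=manip.snapshot('wrist');cv2.imwrite('pics/w5.png',p[...,::-1])
print(proj(c,[.5738,-.0328,.012]),proj(c,[.5738,-.0328,.03]))
goto(s,[.5916,-.3461,.12],1.625)
```

```text
[ 0.57271071 -0.03230866  0.11523213] [-0.25  0.63  1.67 -0.    0.84 -1.88] [ 0.20557583 -0.06897364  0.002161  ] 0.9957025944315364
(np.float64(280.5310888507815), np.float64(211.29204663287868)) (np.float64(280.59617900556856), np.float64(219.95185911847923))
goto [array([-0.0047, -0.7859, -0.0124]), np.float64(-0.0)] jaw yaw now 1.625 q6 -1.876
```

View pics/w5.png

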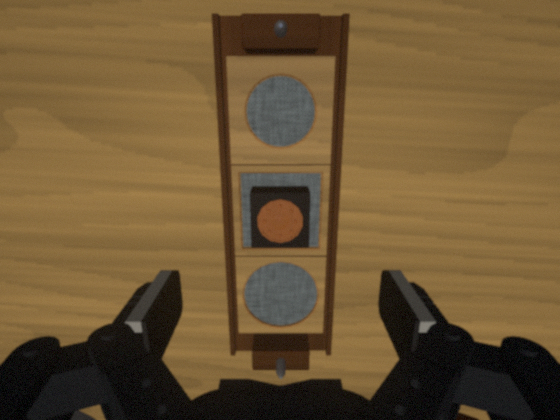

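The token lies flat in the square well, with its coin at (280,221) against a predicted (280.6,220). The crown is next.

Request:
{"op": "move_arm", "data": {
  "deltas": [
    [-0.004,-0.786,-0.02,0,100],
    [-0.004,-0.786,-0.02,0,100],
    [-0.004,-0.786,-0.02,0,100],
    [-0.004,-0.786,-0.02,0,100],
    [-0.004,-0.786,-0.02,0,100],
    [-0.004,-0.786,-0.02,0,100],
    [-0.004,-0.786,-0.02,0,100],
    [-0.004,-0.786,-0.02,0,100]
  ]
}}

```text
t: 8.5
tcp_pos: [0.5918, -0.3516, 0.1228]
tool_rot: [-0.026, 1.0, -0.001, 0.0]
force: [0.7, 0.2, 0.0]
finger_gap: 0.998
```

Run:
```python
from h import *
s=manip.sense(); print(s['tcp_pos'],s['q'].round(2),s['force'],s['finger_gap'])
c=manip.get_calibration('wrist');p,d=manip.snapshot('wrist');cv2.imwrite('pics/w6.png',p[...,::-1])
print(proj(c,[.5916,-.3461,.018]))
goto(s,[.5916,-.3461,.022],1.625)
```

```text
[ 0.5917559  -0.35164024  0.12278701] [-0.7   0.75  1.36 -0.    1.04 -2.32] [0.68600186 0.23259208 0.04873617] 0.998213288280625
(np.float64(289.2687520754902), np.float64(209.0539090098886))
goto [array([-0.0003,  0.0143,  0.2519]), np.float64(-0.006)] jaw yaw now 1.622 q6 -2.319
```

View pics/w6.png

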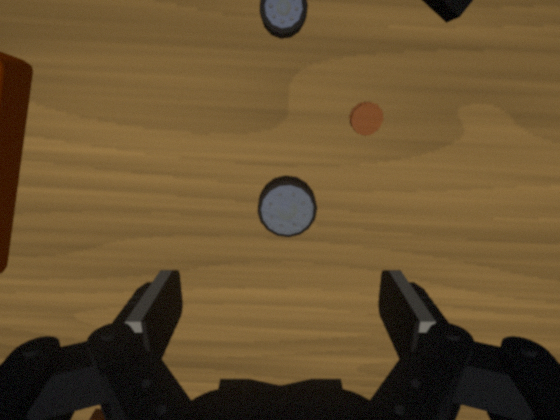

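The crown's coin is centred at (287,208), within 1 mm of my estimate. The arm's overshoot should settle, so I'm descending.

Request:
{"op": "move_arm", "data": {
  "deltas": [
    [0,0,0.08,0,100],
    [0,0,0.15,0,100],
    [0,0,0.2,0,100],
    [0,0,0.23,0,100],
    [0,0,0.245,0,100],
    [0,0,0.25,0,100],
    [0,0,0.25,0,100],
    [0,0,0.25,0,100]
  ]
}}

```text
t: 9.22
tcp_pos: [0.5931, -0.3468, 0.0251]
tool_rot: [-0.027, 1.0, -0.001, 0.001]
force: [0.6, -0.1, 0.1]
finger_gap: 1.001
```

Request:
{"op": "move_arm", "data": {
  "deltas": [
    [0,0,0,0,70],
    [0,0,0,0,50],
    [0,0,0,0,35],
    [0,0,0,0,35],
    [0,0,0,0,35],
    [0,0,0,0,35],
    [0,0,0,0,35],
    [0,0,0,0,35]
  ]
}}

```text
t: 9.88
tcp_pos: [0.5927, -0.3467, 0.0253]
tool_rot: [-0.027, 1.0, -0.001, 0.001]
force: [-1.2, 0.6, 5.6]
finger_gap: 0.472
```

Request:
{"op": "move_arm", "data": {
  "deltas": [
    [0,0,0,0,35],
    [0,0,-0.05,0,35],
    [0,0,-0.1,0,35],
    [0,0,-0.15,0,35],
    [0,0,-0.15,0,35],
    [0,0,-0.15,0,35],
    [0,0,-0.15,0,35],
    [0,0,-0.15,0,35]
  ]
}}

```text
t: 10.55
tcp_pos: [0.5912, -0.3456, 0.0824]
tool_rot: [-0.027, 1.0, 0.001, -0.001]
force: [-0.4, 0.3, -0.5]
finger_gap: 0.481
```

Run:
```python
from h import *
s=manip.sense(); print(s['tcp_pos'],s['q'].round(2),s['force'],s['finger_gap'])
c=manip.get_calibration('wrist');p,d=manip.snapshot('wrist');cv2.imwrite('pics/w7.png',p[...,::-1])
goto(s,[.6429,-.029,.085],1.625)
```

```text
[ 0.59124287 -0.34561877  0.08237807] [-0.69  0.8   1.38 -0.    0.97 -2.32] [-0.40804245  0.30538401 -0.49401785] 0.4806992607008919
goto [array([-0.1718,  0.7834, -0.0054]), np.float64(-0.0)] jaw yaw now 1.625 q6 -2.317
```

View pics/w7.png

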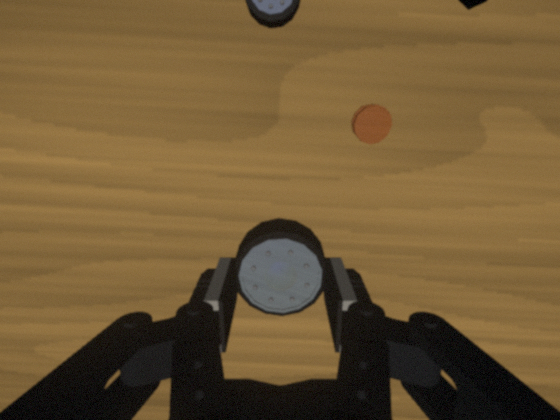

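The crown is held level at (281,272). Moving over the big well.

Request:
{"op": "move_arm", "data": {
  "deltas": [
    [-0.172,0.783,-0.005,0,35],
    [-0.172,0.783,-0.005,0,35],
    [-0.172,0.783,-0.005,0,35],
    [-0.172,0.783,-0.005,0,35],
    [-0.172,0.783,-0.005,0,35],
    [-0.172,0.783,-0.005,0,35],
    [-0.172,0.783,-0.005,0,35],
    [-0.172,0.783,-0.005,0,35]
  ]
}}

```text
t: 11.27
tcp_pos: [0.6431, -0.0259, 0.0847]
tool_rot: [-0.028, 1.0, 0.001, -0.001]
force: [-0.5, -0.4, -1.2]
finger_gap: 0.476
```

Request:
{"op": "move_arm", "data": {
  "deltas": [
    [0,0,0,0,35],
    [0,0,0,0,35],
    [0,0,0.03,0,35],
    [0,0,0.05,0,35],
    [0,0,0.05,0,35],
    [0,0,0.05,0,35],
    [0,0,0.05,0,35],
    [0,0,0.05,0,35]
  ]
}}

```text
t: 11.93
tcp_pos: [0.6441, -0.0308, 0.066]
tool_rot: [-0.026, 1.0, -0.0, 0.0]
force: [-0.1, 0.3, 0.7]
finger_gap: 0.474
```

Run:
```python
from h import *
s=manip.sense(); print(s['tcp_pos'],s['q'].round(2),s['force'],s['finger_gap'])
goto(s,[.6429,-.029,.037],1.625)
c=manip.get_calibration('wrist');p,d=manip.snapshot('wrist');cv2.imwrite('pics/w8.png',p[...,::-1])
p,d=manip.snapshot('scene');cv2.imwrite('pics/s8.png',cv2.resize(p[170:270,200:340,::-1],None,fx=4,fy=4,interpolation=cv2.INTER_CUBIC))
```

```text
[ 0.64405812 -0.03079583  0.06597982] [-0.22  0.78  1.5  -0.    0.86 -1.84] [-0.11178058  0.34950796  0.70302529] 0.47386595717741936
goto [array([0.0027, 0.0046, 0.0724]), np.float64(-0.003)] jaw yaw now 1.624 q6 -1.844
```

View pics/s8.png

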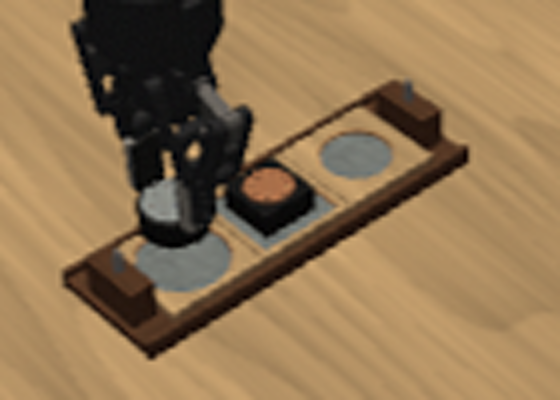

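View pics/w8.png

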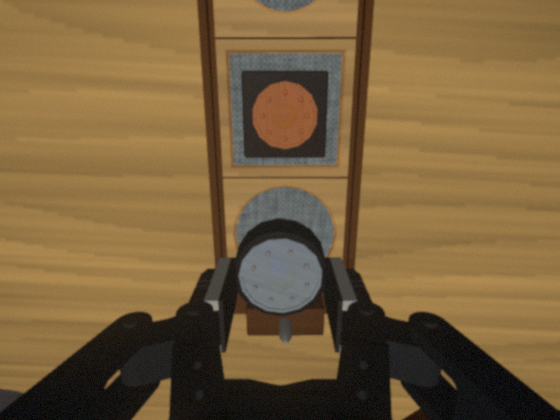

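The crown is about 1.7 mm left of the well line (column 281 against 285). I'll correct that and lower.

Request:
{"op": "move_arm", "data": {
  "deltas": [
    [0.002,0.004,0.02,0,35],
    [0.002,0.004,0.04,0,35],
    [0.002,0.004,0.055,0,35],
    [0.002,0.004,0.065,0,35],
    [0.002,0.004,0.07,0,35],
    [0.002,0.004,0.072,0,35],
    [0.002,0.004,0.072,0,35],
    [0.002,0.004,0.072,0,35]
  ]
}}

```text
t: 12.7
tcp_pos: [0.6421, -0.028, 0.0373]
tool_rot: [-0.027, 1.0, 0.0, -0.001]
force: [-3.3, 1.1, 5.1]
finger_gap: 0.475
```

Request:
{"op": "move_arm", "data": {
  "deltas": [
    [0,0,0,0,35],
    [0,0,0,0,35],
    [0,0,0,0,50],
    [0,0,0,0,60],
    [0,0,0,0,70],
    [0,0,0,0,75],
    [0,0,0,0,75],
    [0,0,0,0,75]
  ]
}}

```text
t: 13.37
tcp_pos: [0.6432, -0.0284, 0.037]
tool_rot: [-0.027, 1.0, -0.0, 0.0]
force: [0.7, 0.2, 1.7]
finger_gap: 0.753
```

Request:
{"op": "move_arm", "data": {
  "deltas": [
    [0,0,-0.03,0,75],
    [0,0,-0.08,0,75],
    [0,0,-0.14,0,75],
    [0,0,-0.2,0,75],
    [0,0,-0.22,0,75],
    [0,0,-0.22,0,75],
    [0,0,-0.22,0,75],
    [0,0,-0.22,0,75]
  ]
}}

```text
t: 14.03
tcp_pos: [0.642, -0.0281, 0.124]
tool_rot: [-0.027, 1.0, 0.0, -0.001]
force: [-0.7, 0.3, -1.1]
finger_gap: 0.749
```

Run:
```python
from h import *
s=manip.sense(); print(s['tcp_pos'],s['q'].round(2),s['force'],s['finger_gap'])
c=manip.get_calibration('wrist');p,d=manip.snapshot('wrist');cv2.imwrite('pics/w9.png',p[...,::-1])
print(proj(c,[.6429,-.029,.012]),proj(c,[.6429,-.029,.03]))
goto(s,[.4626,-.3552,.12],1.625)
```

```text
[ 0.64199382 -0.02812671  0.12395092] [-0.22  0.69  1.48  0.    0.97 -1.84] [-0.73875284  0.33805646 -1.0817858 ] 0.7486799285753009
(np.float64(280.0001945898203), np.float64(207.3230358755577)) (np.float64(280.02674307402543), np.float64(215.38782205668076))
goto [array([ 0.4921, -0.7922,  0.0105]), np.float64(-0.0)] jaw yaw now 1.625 q6 -1.842
```

View pics/w9.png

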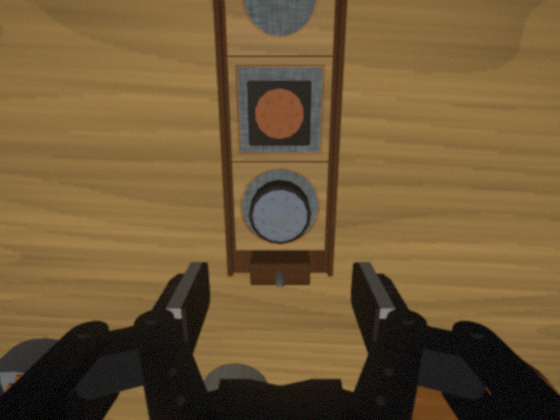

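The crown lies flat, centred at (279,214) against a predicted (280,215). The sixpence is next.

Request:
{"op": "move_arm", "data": {
  "deltas": [
    [0.25,-0.4,0,0,75],
    [0.25,-0.4,0,0,75],
    [0.25,-0.4,0,0,75],
    [0.25,-0.4,0,0,75],
    [0.49,-0.79,0,0,65],
    [0.49,-0.79,0,0,65],
    [0.49,-0.79,0,0,65],
    [0.49,-0.79,0,0,65]
  ]
}}

```text
t: 14.75
tcp_pos: [0.481, -0.3216, 0.1236]
tool_rot: [-0.027, 1.0, 0.001, -0.001]
force: [0.0, 0.5, 0.1]
finger_gap: 0.653
```

Run:
```python
from h import *
s=manip.sense(); print(s['tcp_pos'],s['q'].round(2))
goto(s,[.4626,-.3552,.11],1.625)
```

```text
[ 0.4809615  -0.32159079  0.12361771] [-0.78  0.63  1.65  0.    0.87 -2.41]
goto [array([ 0.0503, -0.0815,  0.034 ]), np.float64(-0.0)] jaw yaw now 1.625 q6 -2.407
```

Request:
{"op": "move_arm", "data": {
  "deltas": [
    [0.05,-0.08,0.03,0,65],
    [0.05,-0.08,0.03,0,65],
    [0.05,-0.08,0.03,0,65],
    [0.05,-0.08,0.03,0,65],
    [0.05,-0.08,0.03,0,65],
    [0.05,-0.08,0.03,0,65],
    [0.05,-0.08,0.03,0,65],
    [0.05,-0.08,0.03,0,65]
  ]
}}

```text
t: 15.42
tcp_pos: [0.4653, -0.3526, 0.1133]
tool_rot: [-0.028, 1.0, -0.0, 0.0]
force: [0.2, 0.3, 0.7]
finger_gap: 0.645
```

Run:
```python
from h import *
s=manip.sense(); print(s['tcp_pos'],s['q'].round(2))
c=manip.get_calibration('wrist');p,d=manip.snapshot('wrist');cv2.imwrite('pics/w10.png',p[...,::-1])
print(proj(c,[.4626,-.3552,.018]))
goto(s,[.4626,-.3552,.022],1.625)
```

```text
[ 0.46532936 -0.35263735  0.11332984] [-0.84  0.65  1.65  0.    0.85 -2.47]
(np.float64(277.99321102139413), np.float64(209.3797734417385))
goto [array([ 0.0072, -0.006 ,  0.2283]), np.float64(0.004)] jaw yaw now 1.627 q6 -2.467
```

View pics/w10.png

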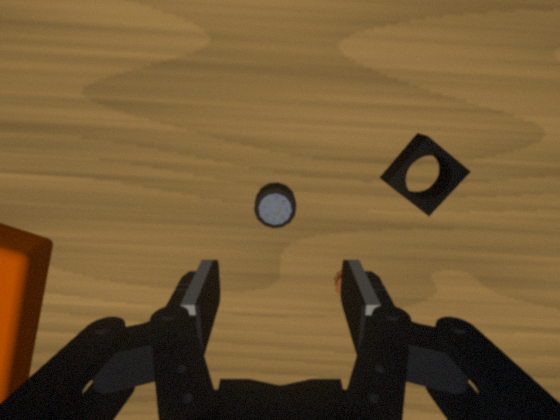

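The sixpence is at (274,208), about 2.5 mm left of my estimate. The blank at (425,174) is clear of the fingers. Correcting and descending.

Request:
{"op": "move_arm", "data": {
  "deltas": [
    [0.006,-0.012,0.08,0,65],
    [0.006,-0.012,0.14,0,65],
    [0.006,-0.012,0.18,0,65],
    [0.006,-0.012,0.205,0,65],
    [0.006,-0.012,0.22,0,65],
    [0.006,-0.012,0.225,0,65],
    [0.006,-0.012,0.225,0,65],
    [0.006,-0.012,0.225,0,65]
  ]
}}

```text
t: 16.13
tcp_pos: [0.463, -0.3591, 0.0239]
tool_rot: [-0.027, 1.0, -0.001, 0.001]
force: [-0.5, -0.3, 0.0]
finger_gap: 0.65
```

Request:
{"op": "move_arm", "data": {
  "deltas": [
    [0,0,0,0,45],
    [0,0,0,0,30],
    [0,0,0,0,20],
    [0,0,0,0,20],
    [0,0,0,0,20],
    [0,0,0,0,20],
    [0,0,0,0,20],
    [0,0,0,0,20]
  ]
}}

```text
t: 16.8
tcp_pos: [0.4629, -0.3591, 0.0243]
tool_rot: [-0.027, 1.0, -0.001, 0.001]
force: [-1.2, 0.3, 6.0]
finger_gap: 0.316
```

Request:
{"op": "move_arm", "data": {
  "deltas": [
    [0,0,0,0,20],
    [0,0,-0.05,0,20],
    [0,0,-0.1,0,20],
    [0,0,-0.16,0,20],
    [0,0,-0.16,0,20],
    [0,0,-0.16,0,20],
    [0,0,-0.16,0,20],
    [0,0,-0.16,0,20]
  ]
}}

```text
t: 17.47
tcp_pos: [0.4618, -0.3579, 0.086]
tool_rot: [-0.027, 1.0, 0.001, -0.001]
force: [-0.7, -0.3, -1.0]
finger_gap: 0.318
```

Run:
```python
from h import *
s=manip.sense(); print(s['tcp_pos'],s['q'].round(2),s['force'],s['finger_gap'])
c=manip.get_calibration('wrist');p,d=manip.snapshot('wrist');cv2.imwrite('pics/w11.png',p[...,::-1])
goto(s,[.5049,-.0361,.09],1.625)
```

```text
[ 0.46180979 -0.35789678  0.0860431 ] [-0.85  0.69  1.66 -0.    0.8  -2.48] [-0.66188015 -0.30635792 -1.00999106] 0.3178791157620056
goto [array([-0.1511,  0.7975, -0.0086]), np.float64(-0.0)] jaw yaw now 1.625 q6 -2.475
```

View pics/w11.png

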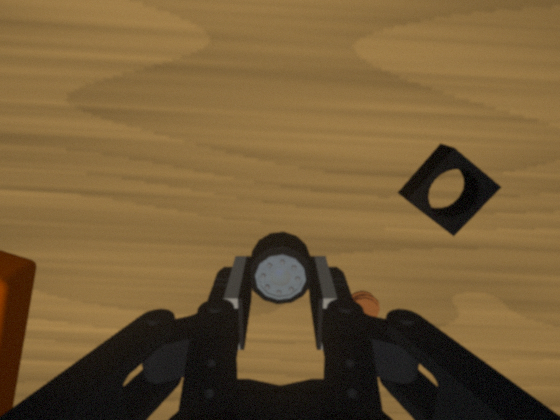

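Sixpence held level at (281,273). Moving to the small well.

Request:
{"op": "move_arm", "data": {
  "deltas": [
    [-0.151,0.797,-0.01,0,20],
    [-0.151,0.797,-0.01,0,20],
    [-0.151,0.797,-0.01,0,20],
    [-0.151,0.797,-0.01,0,20],
    [-0.151,0.797,-0.01,0,20],
    [-0.151,0.797,-0.01,0,20],
    [-0.151,0.797,-0.01,0,20],
    [-0.151,0.797,-0.01,0,20]
  ]
}}

```text
t: 18.18
tcp_pos: [0.5045, -0.034, 0.0902]
tool_rot: [-0.028, 1.0, 0.001, -0.001]
force: [0.1, -0.4, -0.5]
finger_gap: 0.314
```

Request:
{"op": "move_arm", "data": {
  "deltas": [
    [0,0,0,0,20],
    [0,0,0,0,20],
    [0,0,0.03,0,20],
    [0,0,0.05,0,20],
    [0,0,0.06,0,20],
    [0,0,0.06,0,20],
    [0,0,0.06,0,20],
    [0,0,0.06,0,20]
  ]
}}

```text
t: 18.85
tcp_pos: [0.5056, -0.0377, 0.0671]
tool_rot: [-0.027, 1.0, -0.0, 0.0]
force: [0.5, 0.1, -0.7]
finger_gap: 0.314
```

Run:
```python
from h import *
s=manip.sense(); print(s['tcp_pos'],s['q'].round(2),s['force'],s['finger_gap'])
c=manip.get_calibration('wrist');p,d=manip.snapshot('wrist');cv2.imwrite('pics/w12.png',p[...,::-1])
goto(s,[.5049,-.0361,.037],1.625)
p,d=manip.snapshot('scene');cv2.imwrite('pics/s12.png',cv2.resize(p[170:270,200:340,::-1],None,fx=4,fy=4,interpolation=cv2.INTER_CUBIC))
```

```text
[ 0.50558267 -0.03771868  0.06714416] [-0.3   0.66  1.86 -0.    0.62 -1.92] [ 0.49776361  0.108841   -0.67776221] 0.3138177435217314
goto [array([0.0015, 0.0041, 0.0754]), np.float64(-0.002)] jaw yaw now 1.624 q6 -1.919
```

View pics/w12.png

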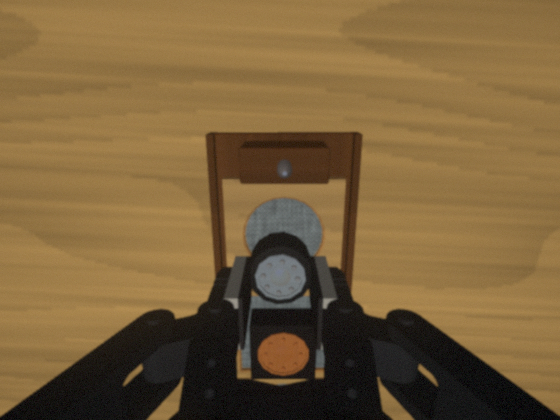

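View pics/s12.png

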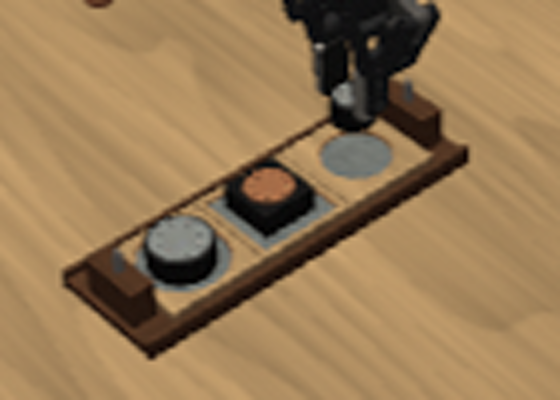

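Request:
{"op": "move_arm", "data": {
  "deltas": [
    [0.001,0.004,0.02,0,20],
    [0.001,0.004,0.04,0,20],
    [0.001,0.004,0.055,0,20],
    [0.001,0.004,0.065,0,20],
    [0.001,0.004,0.072,0,20],
    [0.001,0.004,0.075,0,20],
    [0.001,0.004,0.075,0,20],
    [0.001,0.004,0.075,0,20]
  ]
}}

```text
t: 19.62
tcp_pos: [0.5051, -0.0354, 0.0371]
tool_rot: [-0.027, 1.0, -0.0, 0.0]
force: [0.3, 0.2, -0.4]
finger_gap: 0.319
```

Request:
{"op": "move_arm", "data": {
  "deltas": [
    [0,0,0,0,20],
    [0,0,0,0,20],
    [0,0,0,0,35],
    [0,0,0,0,45],
    [0,0,0,0,55],
    [0,0,0,0,60],
    [0,0,0,0,60],
    [0,0,0,0,60]
  ]
}}

```text
t: 20.28
tcp_pos: [0.5051, -0.0354, 0.0371]
tool_rot: [-0.027, 1.0, -0.0, 0.0]
force: [-0.5, 0.4, 0.2]
finger_gap: 0.601
```

Request:
{"op": "move_arm", "data": {
  "deltas": [
    [0,0,-0.03,0,60],
    [0,0,-0.08,0,60],
    [0,0,-0.14,0,60],
    [0,0,-0.2,0,60],
    [0,0,-0.25,0,60],
    [0,0,-0.25,0,60],
    [0,0,-0.25,0,60],
    [0,0,-0.25,0,60]
  ]
}}

```text
t: 20.95
tcp_pos: [0.5044, -0.0353, 0.1366]
tool_rot: [-0.027, 1.0, 0.0, -0.001]
force: [-0.6, 0.1, -0.0]
finger_gap: 0.6
```

Run:
```python
from h import *
s=manip.sense(); print(s['tcp_pos'],s['q'].round(2),s['force'],s['finger_gap'])
c=manip.get_calibration('wrist');p,d=manip.snapshot('wrist');cv2.imwrite('pics/w13.png',p[...,::-1])
print(proj(c,[.5049,-.0361,.012]),proj(c,[.5049,-.0361,.03]))
p,d=manip.snapshot('scene');cv2.imwrite('pics/s13.png',cv2.resize(p[170:270,200:340,::-1],None,fx=4,fy=4,interpolation=cv2.INTER_CUBIC))
goto(s,[.5657,.2295,.15],1.676)
```

```text
[ 0.5044379  -0.03528536  0.13659454] [-0.29  0.53  1.83 -0.    0.78 -1.92] [-0.58823793  0.06523264 -0.03975644] 0.6004336407636904
(np.float64(280.12085083856005), np.float64(201.50350201030088)) (np.float64(280.14691906443136), np.float64(208.82215454143642))
goto [array([-0.1887,  0.6527, -0.0335]), np.float64(-0.102)] jaw yaw now 1.625 q6 -1.916
```

View pics/w13.png

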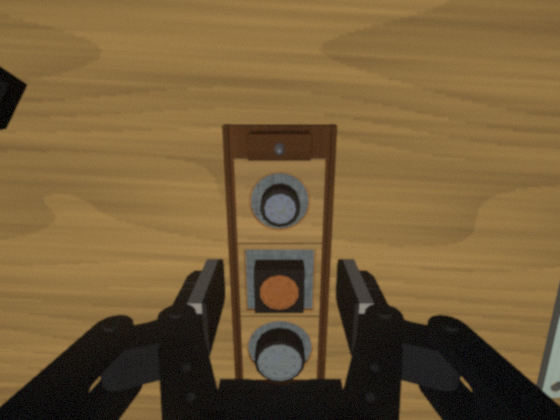

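View pics/s13.png

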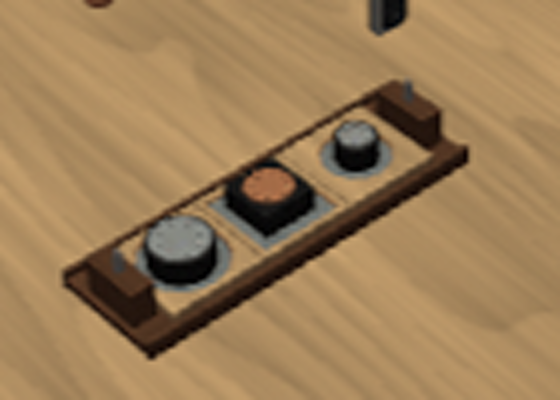

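All three mounts are seated: sixpence at (280,209) against a predicted (280.1,208.8), token at (279,292), crown at (279,354). Next I'll measure the pins precisely from above the tray middle.

Request:
{"op": "move_arm", "data": {
  "deltas": [
    [-0.17,0.008,-0.15,0,60],
    [-0.17,0.008,-0.15,0,60],
    [-0.17,0.008,-0.15,0,60],
    [-0.17,0.008,-0.15,0,60],
    [-0.17,0.008,-0.15,0,60],
    [-0.17,0.008,-0.15,0,60],
    [-0.17,0.008,-0.15,0,60],
    [-0.17,0.008,-0.15,0,60]
  ]
}}

```text
t: 21.72
tcp_pos: [0.571, -0.0284, 0.1957]
tool_rot: [-0.027, 1.0, 0.0, -0.002]
force: [-0.0, -0.1, 0.4]
finger_gap: 0.599
```

Request:
{"op": "move_arm", "data": {
  "deltas": [
    [0,0,0,0,60],
    [0,0,0,0,60],
    [0,0,0,0,60],
    [0,0,0,0,60],
    [0,0,0,0,60],
    [0,0,0,0,60],
    [0,0,0,0,60],
    [0,0,0,0,60]
  ]
}}

```text
t: 22.38
tcp_pos: [0.5728, -0.0286, 0.1971]
tool_rot: [-0.027, 1.0, -0.0, 0.0]
force: [-0.6, 0.3, -0.5]
finger_gap: 0.596
```

```bash
cat >> h.py <<'E'
import json
def wsave(n):
    s=manip.sense();c=manip.get_calibration('wrist');p,d=manip.snapshot('wrist');cv2.imwrite(f'pics/{n}.png',p[...,::-1])
    json.dump({**{k:(np.array(v).tolist()) for k,v in c.items()},'tcp':s['tcp_pos'].tolist(),'rot':s['tool_rot'].tolist()},open(f'pics/{n}.json','w'));print(s['tcp_pos'],s['finger_gap'])
    return s,c,p
def big(n,x0,y0,x1,y1,k,o):
    p=cv2.imread(f'pics/{n}.png');cv2.imwrite(f'pics/{o}.png',cv2.resize(p[y0:y1,x0:x1],None,fx=k,fy=k,interpolation=cv2.INTER_CUBIC))
E
python3 - <<'E'
from h import *
s,c,p=wsave('w14');goto(s,[.5657,.2295,.2],1.676)
E
```

```text
[ 0.57277261 -0.02856041  0.19714877] 0.5961349754659491
goto [array([-0.0173,  0.6452, -0.0072]), np.float64(-0.102)] jaw yaw now 1.625 q6 -1.87
```

View pics/w14.png

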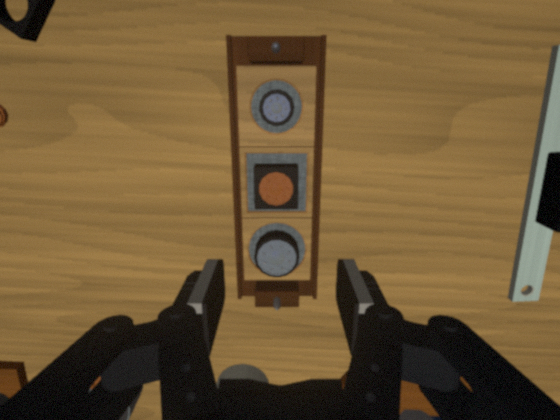

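Run:
```python
from h import *
big('w14',245,30,305,70,8,'a1');big('w14',245,275,305,315,8,'a2')
a=cv2.imread('pics/a1.png');b=cv2.imread('pics/a2.png');cv2.imwrite('pics/a12.png',np.vstack([a,b])[:600] if 0 else np.vstack([a,b*1])[:640]) 
i=cv2.imread('pics/a12.png');print(i.shape)
cv2.imwrite('pics/a12.png',cv2.resize(i,None,fx=.9,fy=.9))
```

```text
(640, 480, 3)
```

View pics/a12.png

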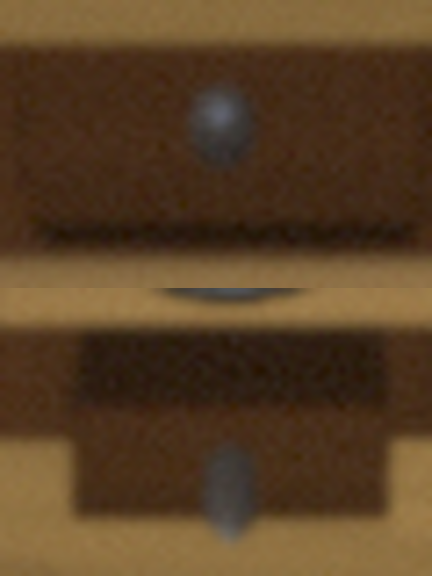

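Run:
```python
from h import *
c=json.load(open('pics/w14.json'))
print(np.array(c['pose']).round(3).tolist())
def q(X,Y,y0,z):
    Y=Y-(0 if y0==30 else 288)
    return ray(c,245+(X/.9+.5)/8-.5,y0+(Y/.9+.5)/8-.5,z)
for z,A,B in((.05,(220,100),(230,533)),(.034,(221,137),(230,468))):
    a=q(*A,30,z);b=q(*B,275,z);m=(a+b)/2;print(a.round(4),b.round(4),m.round(4),np.linalg.norm(a-b),np.arctan2(*(b-a)[1::-1]))
# project nominal
for z in(.034,.05):
  for sgn in(-1,1): 
    t=.054;p=np.array([.5735,-.0325,z])+sgn*.114*np.array([np.cos(t),np.sin(t),0]);u,v=proj(c,p);print(z,sgn,((u-245+.5)*8-.5)*.9, ((v-(30 if sgn<0 else 275)+.5)*8-.5)*.9+(0 if sgn<0 else 288))
```

```text
[[-0.054, 0.949, 0.31, 0.493], [0.999, 0.051, 0.017, -0.034], [0.0, 0.311, -0.95, 0.328], [0.0, 0.0, 0.0, 1.0]]
[ 0.4583 -0.0393  0.05  ] [ 0.6867 -0.0267  0.05  ] [ 0.5725 -0.033   0.05  ] 0.2287769728846721 0.055017062407900504
[ 0.4599 -0.0393  0.034 ] [ 0.6874 -0.0268  0.034 ] [ 0.5737 -0.0331  0.034 ] 0.22780324646526343 0.05483689802495255
0.034 -1 227.26395084308152 134.55668005130292
0.034 1 233.58193900073988 467.70430114843555
0.05 -1 225.64567477091882 114.9150999985059
0.05 1 232.61250608217634 537.0471136912208
```

The pins put the tray middle at (0.573,−0.033) with an angle of 0.054, and the top camera agrees within 1 mm. Now over to the bar.

Request:
{"op": "move_arm", "data": {
  "deltas": [
    [-0.017,0.645,0,-0.102,60],
    [-0.017,0.645,0,-0.102,60],
    [-0.017,0.645,0,-0.102,60],
    [-0.017,0.645,0,-0.102,60],
    [-0.017,0.645,0,-0.102,60],
    [-0.017,0.645,0,-0.102,60],
    [-0.017,0.645,0,-0.102,60],
    [-0.017,0.645,0,-0.102,60]
  ]
}}

```text
t: 23.1
tcp_pos: [0.565, 0.2325, 0.1971]
tool_rot: [-0.055, 0.998, 0.0, 0.0]
force: [0.6, -0.6, -0.3]
finger_gap: 0.602
```

Request:
{"op": "move_arm", "data": {
  "deltas": [
    [0,0,0,0,60],
    [0,0,0,0,60],
    [0,0,0,0,60],
    [0,0,0,0,60],
    [0,0,0,0,60],
    [0,0,0,0,60],
    [0,0,0,0,60],
    [0,0,0,0,60]
  ]
}}

```text
t: 23.77
tcp_pos: [0.5656, 0.2291, 0.1971]
tool_rot: [-0.052, 0.999, -0.0, -0.0]
force: [0.4, 0.2, 0.1]
finger_gap: 0.602
```

Run:
```python
from h import *
s,c,p=wsave('w15');print(s['q'].round(2))
```

```text
[0.56563432 0.22909438 0.197132  ] 0.6016213432806371
[ 0.2   0.56  1.52 -0.    1.07 -1.47]
```

View pics/w15.png

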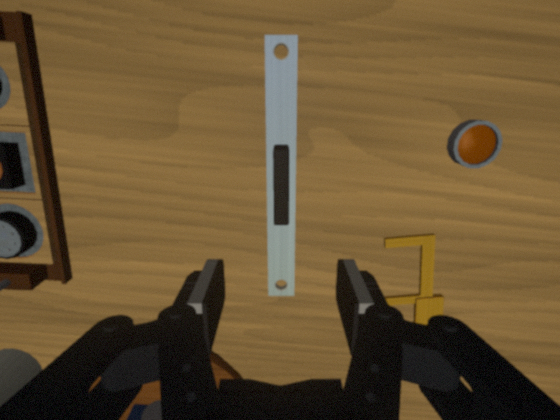

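The bar's holes are at about (280.5,51) and (280.5,285), and its rib runs along column 281, aligned with the jaws. The lens at (475,144) is well away.

Run:
```python
from h import *
c=json.load(open('pics/w15.json'))
big('w15',260,30,305,70,8,'a1');big('w15',260,265,305,305,8,'a2')
a=cv2.imread('pics/a1.png');b=cv2.imread('pics/a2.png');cv2.imwrite('pics/b12.png',np.hstack([a,b]))
for z in(.008,): 
  a=ray(c,280.5,51,z);b=ray(c,280.5,285,z);print(a,b,(a+b)/2,np.linalg.norm(a-b),np.arctan2(*(b-a)[1::-1]))
s=manip.sense();goto(s,[*((a+b)/2)[:2],.032],1.57+.105)
```

```text
[0.45193284 0.21665395 0.008     ] [0.67881767 0.24046903 0.008     ] [0.56537525 0.22856149 0.008     ] 0.22813128370365385 0.10458251415518043
goto [array([ 0.0009, -0.0016,  0.4128]), np.float64(0.001)] jaw yaw now 1.676 q6 -1.474
```

View pics/b12.png

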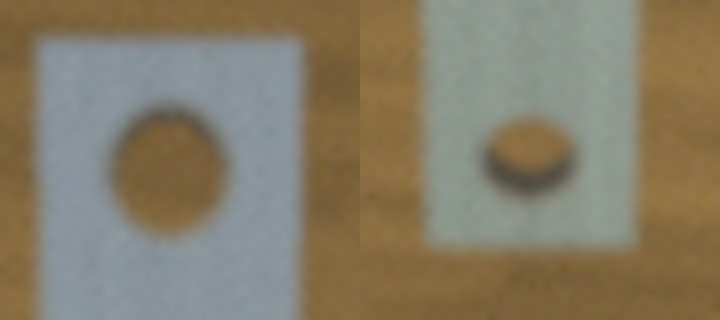

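Request:
{"op": "move_arm", "data": {
  "deltas": [
    [0.001,-0.001,0.1,0,60],
    [0.001,-0.001,0.2,0,60],
    [0.001,-0.001,0.28,0,60],
    [0.001,-0.001,0.34,0,60],
    [0.001,-0.001,0.38,0,60],
    [0.001,-0.001,0.4,0,60],
    [0.001,-0.001,0.41,0,60],
    [0.001,-0.001,0.41,0,60]
  ],
  "force": 60
}}

```text
t: 24.48
tcp_pos: [0.5652, 0.229, 0.0327]
tool_rot: [-0.053, 0.999, -0.0, -0.0]
force: [0.4, 0.2, 1.1]
finger_gap: 0.599
```

Request:
{"op": "move_arm", "data": {
  "deltas": [
    [0,0,0,0,60],
    [0,0,0,0,40],
    [0,0,0,0,25],
    [0,0,0,0,8],
    [0,0,0,0,5],
    [0,0,0,0,5],
    [0,0,0,0,5],
    [0,0,0,0,5]
  ]
}}

```text
t: 25.15
tcp_pos: [0.5659, 0.2292, 0.0343]
tool_rot: [-0.053, 0.999, 0.0, 0.001]
force: [-1.4, 0.3, 5.7]
finger_gap: 0.144
```

Run:
```python
from h import *
s,c,p=wsave('w16');print(s['force'])
```

```text
[0.56589503 0.22923201 0.03429587] 0.14436474812600955
[-1.35981108  0.32412307  5.72403733]
```

View pics/w16.png

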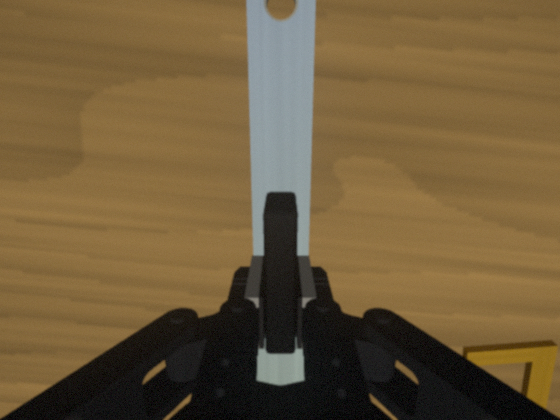

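The rib is held squarely (gap 0.144 ≈ 14 mm). Lifting.

Request:
{"op": "move_arm", "data": {
  "deltas": [
    [0,0,0,0,5],
    [0,0,-0.04,0,5],
    [0,0,-0.1,0,5],
    [0,0,-0.16,0,5],
    [0,0,-0.22,0,5],
    [0,0,-0.26,0,5],
    [0,0,-0.28,0,5],
    [0,0,-0.28,0,5]
  ]
}}

```text
t: 25.87
tcp_pos: [0.5661, 0.2292, 0.1469]
tool_rot: [-0.053, 0.999, 0.0, 0.002]
force: [-0.3, -0.3, -1.3]
finger_gap: 0.143
```

Run:
```python
from h import *
s,c,p=wsave('w17');print(s['force']);goto(s,[.5736,-.033,.145],1.6255)
```

```text
[0.56614964 0.22922428 0.14685326] 0.14252386132181152
[-0.32528052 -0.3063234  -1.31640456]
goto [array([ 0.0504, -0.6539,  0.0042]), np.float64(0.101)] jaw yaw now 1.676 q6 -1.474
```

View pics/w17.png

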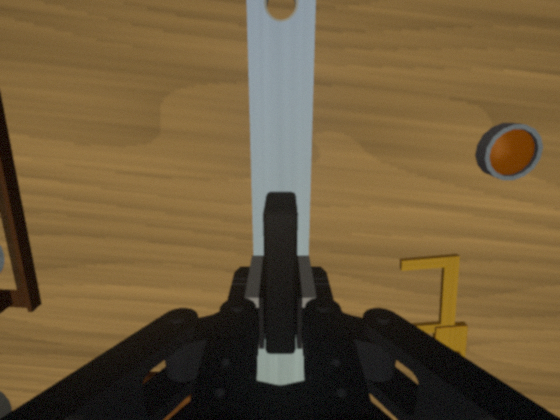

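The bar came up level, unchanged in the grip (the near hole is still at (281,8)). I'm carrying it over the tray more gently.

Request:
{"op": "move_arm", "data": {
  "deltas": [
    [0.004,-0.05,0,0.01,5],
    [0.01,-0.13,0,0.02,5],
    [0.018,-0.22,0,0.035,5],
    [0.025,-0.31,0,0.05,5],
    [0.032,-0.4,0,0.065,5],
    [0.038,-0.48,0,0.08,5],
    [0.045,-0.55,0,0.09,5],
    [0.05,-0.61,0,0.1,5]
  ]
}}

```text
t: 26.58
tcp_pos: [0.5696, -0.0178, 0.1431]
tool_rot: [-0.027, 1.0, 0.0, -0.002]
force: [0.4, -0.8, -0.7]
finger_gap: 0.146
```

Request:
{"op": "move_arm", "data": {
  "deltas": [
    [0,-0.02,0,0,5],
    [0,-0.03,0,0,5],
    [0,-0.035,0,0,5],
    [0,-0.035,0,0,5],
    [0,-0.035,0,0,5],
    [0,-0.035,0,0,5],
    [0,-0.035,0,0,5],
    [0,-0.035,0,0,5]
  ]
}}

```text
t: 27.25
tcp_pos: [0.5717, -0.0289, 0.1452]
tool_rot: [-0.028, 1.0, 0.0, 0.0]
force: [0.4, 0.2, -1.2]
finger_gap: 0.146
```

Run:
```python
from h import *
s,c,p=wsave('w18');print(s['force']);goto(s,[.5736,-.033,.10],1.6255)
```

```text
[ 0.57168194 -0.02887836  0.14516959] 0.14564898580675098
[ 0.3914992   0.15975269 -1.16829077]
goto [array([-0.0042, -0.0106,  0.1129]), np.float64(0.004)] jaw yaw now 1.627 q6 -1.873
```

View pics/w18.png

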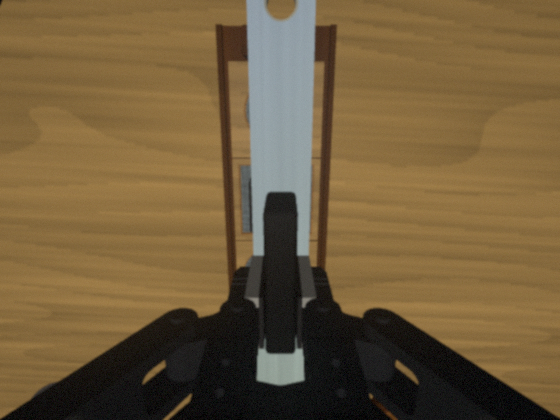

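Request:
{"op": "move_arm", "data": {
  "deltas": [
    [-0.004,-0.0105,0.02,0.003,5],
    [-0.004,-0.0105,0.04,0.003,5],
    [-0.004,-0.0105,0.06,0.003,5],
    [-0.004,-0.0105,0.08,0.003,5],
    [-0.004,-0.0105,0.1,0.003,5],
    [-0.004,-0.0105,0.11,0.003,5],
    [-0.004,-0.0105,0.11,0.003,5],
    [-0.004,-0.0105,0.11,0.003,5]
  ]
}}

```text
t: 27.97
tcp_pos: [0.5734, -0.0338, 0.1006]
tool_rot: [-0.027, 1.0, 0.0, -0.0]
force: [0.5, -0.2, -1.6]
finger_gap: 0.144
```

Request:
{"op": "move_arm", "data": {
  "deltas": [
    [0,0,0,0,5],
    [0,0,0,0,5],
    [0,0,0,0,5],
    [0,0,0,0,5],
    [0,0,0,0,5],
    [0,0,0,0,5],
    [0,0,0,0,5],
    [0,0,0,0,5]
  ]
}}

```text
t: 28.63
tcp_pos: [0.5736, -0.0339, 0.1012]
tool_rot: [-0.027, 1.0, -0.0, 0.0]
force: [0.3, 0.6, -2.9]
finger_gap: 0.144
```

Run:
```python
from h import *
s,c,p=wsave('w19');print(s['force']);goto(s,[.5736,-.033,.069],1.6255)
p,d=manip.snapshot('top');cv2.imwrite('pics/t19.png',p[...,::-1]);big('t19',250,130,330,265,4.4,'t19c')
p,d=manip.snapshot('scene');cv2.imwrite('pics/s19.png',p[...,::-1]);big('s19',200,165,340,265,5,'s19c')
```

```text
[ 0.57358654 -0.03385016  0.10118132] 0.14372726721228532
[ 0.31760199  0.62033853 -2.86246144]
goto [array([-0.0001,  0.0021,  0.0805]), np.float64(-0.002)] jaw yaw now 1.624 q6 -1.878
```

View pics/t19c.png

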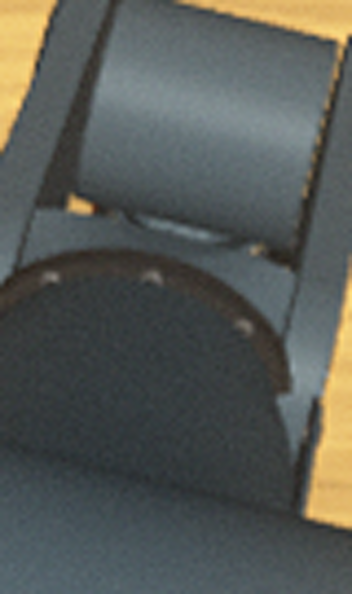

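View pics/s19c.png

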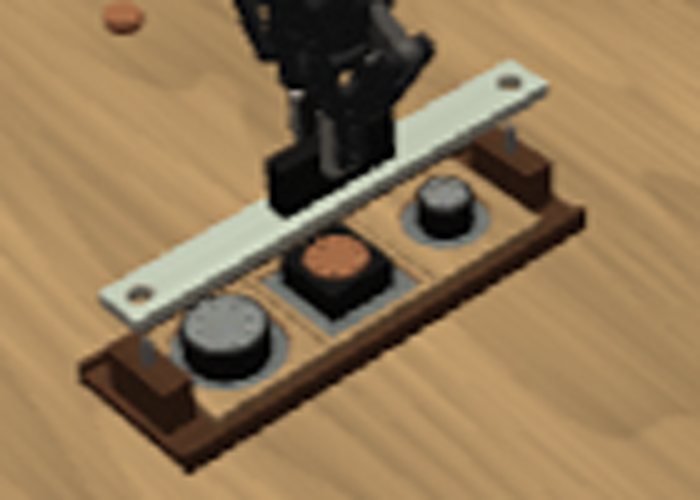

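View pics/w19.png

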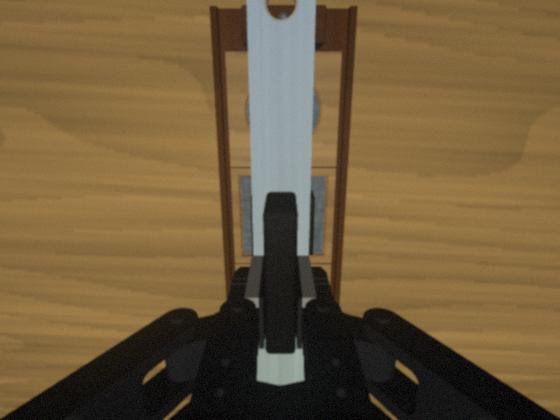

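Run:
```python
from h import *
c=manip.get_calibration('scene')
q=lambda X,Y,z: ray(c,200+(X+.5)/5-.5,165+(Y+.5)/5-.5,z)
zt=.1012-.0343+.008
a=q(139,293,zt);b=q(510,82,zt);print('holes',a,b,(a+b)/2,np.linalg.norm(a-b),np.arctan2(*(a-b)[1::-1]))
a=q(148,338,.05);b=q(510,128,.05);print('pins',a,b,(a+b)/2,np.linalg.norm(a-b),np.arctan2(*(a-b)[1::-1]))
w=json.load(open('pics/w19.json'))
print('wrist pin',ray(w,282.5,15,.05), 'lips', )
big('w19',255,0,310,30,10,'w19c');big('s19',215,215,255,260,10,'s19a');big('s19',285,170,325,215,10,'s19b')
cv2.imwrite('pics/s19ab.png',np.hstack([cv2.imread('pics/s19a.png'),cv2.imread('pics/s19b.png')]))
```

```text
holes [ 0.6878064  -0.02756973  0.0749    ] [ 0.45990277 -0.03887434  0.0749    ] [ 0.57385458 -0.03322203  0.0749    ] 0.22818382036411183 0.04956192957695055
pins [ 0.68810153 -0.02399821  0.05      ] [ 0.46324605 -0.03505599  0.05      ] [ 0.57567379 -0.0295271   0.05      ] 0.22512721328802407 0.049137670422210636
wrist pin [ 0.45875694 -0.0397837   0.05      ] lips
```

View pics/w19c.png

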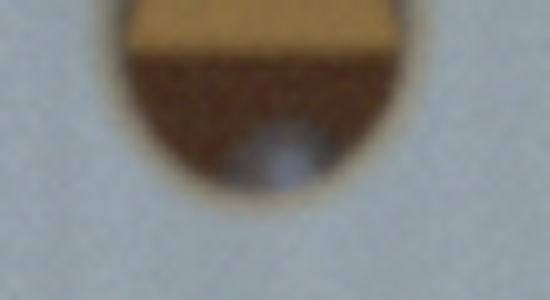

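View pics/s19ab.png

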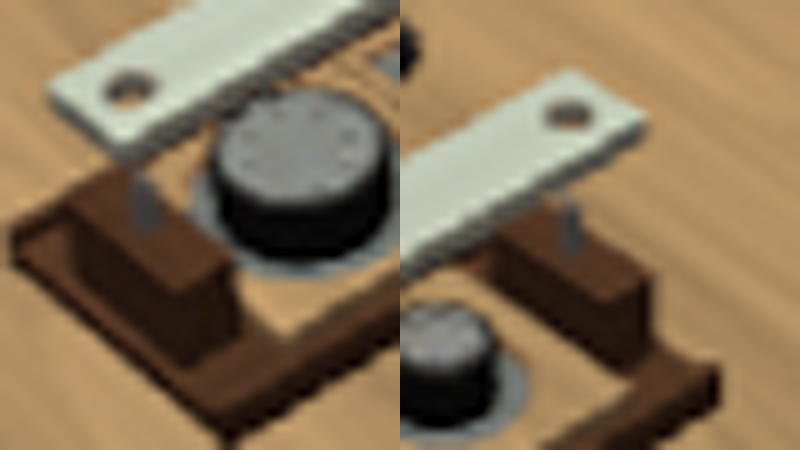

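Run:
```python
from h import *
c=manip.get_calibration('scene')
q=lambda X,Y,x0,y0,z: ray(c,x0+(X+.5)/10-.5,y0+(Y+.5)/10-.5,z)
zt=.1012-.0343+.008
def pr(n,a,b): print(n,a.round(4),b.round(4),((a+b)/2).round(4),np.linalg.norm(a-b).round(4),np.arctan2(*(a-b)[1::-1]).round(4))
pr('holes',q(131,90,215,215,zt),q(168,116,285,170,zt))
pr('pinbase',q(148,224,215,215,.034),q(173,245,285,170,.034))
pr('pintip?',q(139,165,215,215,.05),q(168,197,285,170,.05))
w=json.load(open('pics/w19.json'))
h=ray(w,255+(263.5)/10-.5,0,zt);print('hole y line',h); print('pin',ray(w,255+283.5/10-.5,15,.05))
```

```text
holes [ 0.688  -0.0262  0.0749] [ 0.4608 -0.0388  0.0749] [ 0.5744 -0.0325  0.0749] 0.2276 0.0553
pinbase [ 0.6883 -0.0257  0.034 ] [ 0.4598 -0.0382  0.034 ] [ 0.5741 -0.032   0.034 ] 0.2288 0.0546
pintip? [ 0.6872 -0.0283  0.05  ] [ 0.4613 -0.0384  0.05  ] [ 0.5742 -0.0334  0.05  ] 0.2262 0.0445
hole y line [ 0.45825433 -0.04066043  0.0749    ]
pin [ 0.45874811 -0.03961821  0.05      ]
```

The scene camera puts the bar's holes (middle 0.5744,−0.0325) and the pin bases (0.5741,−0.0320) within 0.6 mm, with matching angles. I'll nudge y by +0.7 mm and lower onto the pins.

Request:
{"op": "move_arm", "data": {
  "deltas": [
    [0,0.0018,0.01,0,5],
    [0,0.0018,0.02,0,5],
    [0,0.0018,0.03,0,5],
    [0,0.0018,0.036,0,5],
    [0,0.0018,0.042,0,5],
    [0,0.0018,0.048,0,5],
    [0,0.0018,0.054,0,5],
    [0,0.0018,0.06,0,5]
  ]
}}

```text
t: 29.45
tcp_pos: [0.5735, -0.0331, 0.0769]
tool_rot: [-0.027, 1.0, -0.0, 0.0]
force: [0.1, -0.6, -2.1]
finger_gap: 0.144
```

Run:
```python
from h import *
s,c,p=wsave('w20');print(s['force'],s['ft_torque']);goto(s,[.5736,-.033,.0685],1.6255)
p,d=manip.snapshot('scene');cv2.imwrite('pics/s20.png',p[...,::-1]);big('s20',200,165,340,265,5,'s20c')
```

```text
[ 0.57353705 -0.03314893  0.07686445] 0.1443344116949638
[ 0.06785291 -0.64640737 -2.11053147] [-0.0512958   0.00547851  0.0027732 ]
goto [array([-0.0002,  0.0004,  0.0209]), np.float64(-0.002)] jaw yaw now 1.624 q6 -1.877
```

View pics/s20c.png

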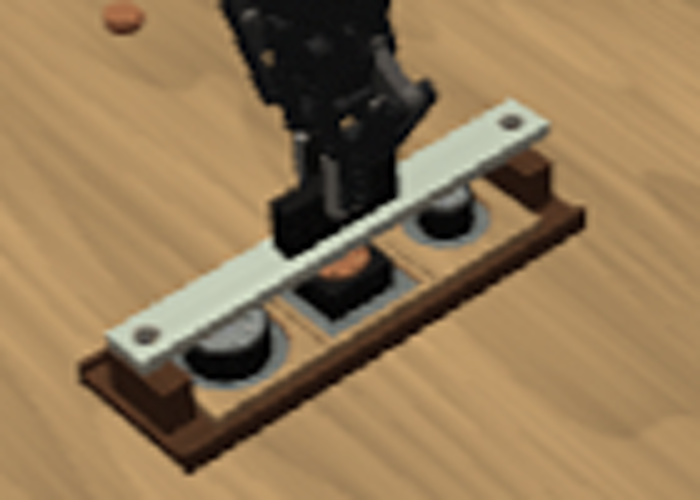

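The pins now show inside both holes, (147,335) and (511,122), with no contact force. Lowering to seat.

Request:
{"op": "move_arm", "data": {
  "deltas": [
    [0,0,0.005,0,5],
    [0,0,0.01,0,5],
    [0,0,0.014,0,5],
    [0,0,0.017,0,5],
    [0,0,0.019,0,5],
    [0,0,0.02,0,5],
    [0,0,0.021,0,5],
    [0,0,0.021,0,5]
  ]
}}

```text
t: 30.22
tcp_pos: [0.5735, -0.0331, 0.0687]
tool_rot: [-0.027, 1.0, -0.0, -0.0]
force: [-0.4, 0.1, -1.3]
finger_gap: 0.146
```

Run:
```python
from h import *
s,c,p=wsave('w21');print(s['force'],s['ft_torque'])
p,d=manip.snapshot('scene');cv2.imwrite('pics/s21.png',p[...,::-1]);big('s21',200,165,340,265,5,'s21c')
```

```text
[ 0.57349577 -0.03310493  0.06866549] 0.145911284182735
[-0.42235601  0.06640918 -1.25424555] [-0.00309776  0.05614676 -0.03714114]
```

View pics/s21c.png

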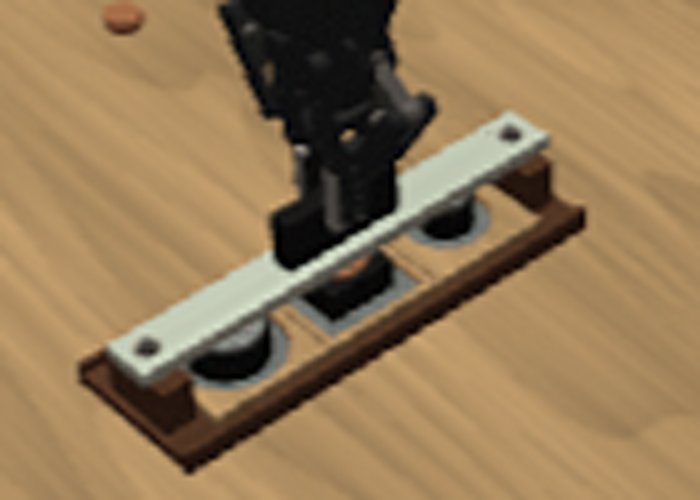

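Request:
{"op": "move_arm", "data": {
  "deltas": [
    [0,0,0.002,0,5],
    [0,0,0.003,0,5],
    [0,0,0.003,0,5],
    [0,0,0.003,0,5],
    [0,0,0.003,0,15],
    [0,0,0.003,0,30],
    [0,0,0.003,0,45],
    [0,0,0.003,0,45]
  ]
}}

```text
t: 30.98
tcp_pos: [0.5736, -0.0332, 0.0673]
tool_rot: [-0.027, 1.0, -0.0, 0.0]
force: [-0.2, 0.3, -0.2]
finger_gap: 0.447
```

Request:
{"op": "move_arm", "data": {
  "deltas": [
    [0,0,0,0,60],
    [0,0,-0.03,0,60],
    [0,0,-0.1,0,60],
    [0,0,-0.17,0,60],
    [0,0,-0.25,0,60],
    [0,0,-0.33,0,60],
    [0,0,-0.33,0,60],
    [0,0,-0.33,0,60]
  ]
}}

```text
t: 31.65
tcp_pos: [0.575, -0.0334, 0.2026]
tool_rot: [-0.027, 1.0, -0.001, 0.003]
force: [0.1, 0.5, -0.1]
finger_gap: 0.601
```

Request:
{"op": "move_arm", "data": {
  "deltas": [
    [0,0,0,0,60],
    [0,0,0,0,60],
    [0,0,0,0,60],
    [0,0,0,0,60],
    [0,0,0,0,60],
    [0,0,0,0,60],
    [0,0,0,0,60],
    [0,0,0,0,60]
  ]
}}

```text
t: 32.32
tcp_pos: [0.5735, -0.0331, 0.1993]
tool_rot: [-0.027, 1.0, 0.0, -0.0]
force: [-0.9, -0.2, -0.7]
finger_gap: 0.598
```

Run:
```python
from h import *
s,c,p=wsave('w22');print(s['force'],s['t'])
p,d=manip.snapshot('scene');cv2.imwrite('pics/s22.png',p[...,::-1]);big('s22',200,165,340,265,5,'s22c')
```

```text
[ 0.57346488 -0.03314209  0.1993216 ] 0.5978291615149487
[-0.92989124 -0.16697633 -0.70964543] 32.3167
```

View pics/w22.png

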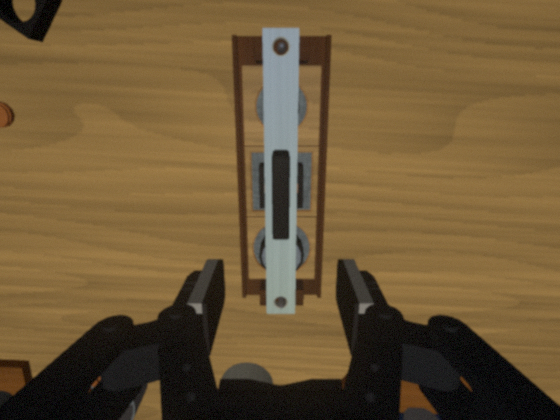

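View pics/s22c.png

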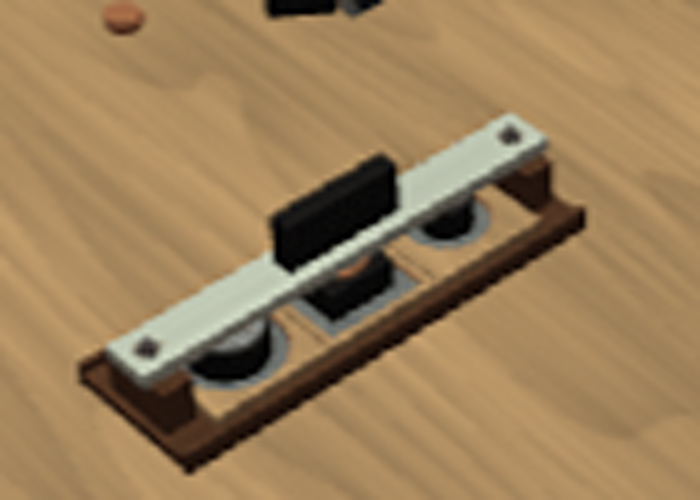

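The bar lies on both blocks with the pins in the holes at (281,46) and (281,301), and the gripper is clear. One depth check for height and level.

Run:
```python
from h import *
c=manip.get_calibration('wrist');p,d=manip.snapshot('wrist')
f=210/np.tan(np.radians(c['vfov'])/2);P=np.array(c['pose'])
for u,v in((271,50),(291,50),(281,120),(281,265),(273,290),(289,290),(281,180)):
    z=np.median(d[v-2:v+3,u-2:u+3]);w=P[:3,:3]@(np.array([(u-c['cx'])/f,(v-c['cy'])/f,1])*z)+P[:3,3];print(u,v,w.round(4))
a=ray(c,281,46,.042);b=ray(c,280.5,302,.042);print((a+b)/2,np.linalg.norm(a-b),np.arctan2(*(b-a)[1::-1]))
c=manip.get_calibration('scene');p,d=manip.snapshot('scene')
```

```text
271 50 [ 0.4624 -0.047   0.0416]
291 50 [ 0.4616 -0.0315  0.0415]
281 120 [ 0.5145 -0.0364  0.0413]
281 265 [ 0.6468 -0.0293  0.0417]
273 290 [ 0.6743 -0.0355  0.0414]
289 290 [ 0.6731 -0.0201  0.0419]
281 180 [ 0.5576 -0.0342  0.0715]
[ 0.57306193 -0.03349208  0.042     ] 0.22794872510666483 0.05193217137868277
```

Bar top is at 41.3–41.9 mm all along (42 expected), level, and centred at (0.5731,−0.0335) with an angle of 0.052. Handing in.

```bash
python3 -c "
from station import manip
print(manip.sign_off())"
```

```text
the job is handed in; nothing more can be done
None
```

The three mounted coins are packed coin side up in their own wells, and the retaining bar is home on both pins. I handed the job in at about 32 s of the 102 s; no verdict is reported.

**Coins:** I checked each one with the wrist camera after releasing it. All three coin faces were within about 1–2 pixels of where a coin seated at the well centre should appear.

**Bar:** In the last depth check its top was 41.3–41.9 mm high along its whole length (42 mm expected), so it lies level on both blocks. Its middle measured within 0.5 mm of the tray's and its angle within 0.003 rad. The gripper was clear, about 0.2 m up.

**Look-alikes:** I never touched the lens or the empty mount. I did not measure their positions again at the end.

**What disagreed:**
- My first grip on the token was too low, with about 7 N on the tool, so I regripped 8 mm higher before lifting it.
- The sixpence was about 2.5 mm from my first estimate, which I corrected before gripping it.
- The top camera's view of the tray was blocked while I lowered the bar, so I used the scene and wrist cameras for that fit. They differed by about 1 mm on the sideways offset, which is less than the play of the pins in the holes.

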